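Stow the calibration plate, then hold the sprung scanner hood just below its balance point

ROBOT

A 6-joint arm with a two-finger parallel gripper is mounted at the origin on a cart in front of the work surface, level with it; the furniture and walls round the work are solid. World frame = base frame: x ahead of the robot, y to its left, z up, the work surface at z = 0. Lengths are in mm, angles in degrees, forces in N, time in s.
With the tool pointing down it reaches from about 300 to 850 mm from the base axis. Payload 4.2 kg.
Tool frame: the origin (TCP) lies midway between the tips of the shut fingers; the grasp point (between the pads) lies pinch_z behind it (pinch_z is the distance from the TCP to the grasp point, in mm); z points along the fingers, y is the line along which they close (so a half turn about z gives the same grasp; the last joint's range is limited). The gripper opens to 91 mm and grips with 3 to 60 N. Pads are 32 mm wide; open, the fingers measure 118 mm over their backs; the gripper's body (76 mm by 178 mm) begins 60 mm behind the grasp point.
Start: joints at [-69.844, 18.312, 89.639, -0, 72.044, -1.146], TCP at [208.898, -535.728, 213.976] pointing down, gripper open.
Joint ranges: [-177.97, 177.97], [-48.28, 115.42], [12.27, 149.76], [-77.06, 257.06], [2.81, 150.46], [-146.56, 146.56]. Speed limits (degrees/s): [147.25, 147.25, 180, 180, 180, 180].

INTERFACE

Orientations are given as [roll, pitch, yaw] about the fixed x, y, z axes, in that order (R = Rz(yaw) Ry(pitch) Rx(roll)).
In Python, from workcell import state, grab_frame, job_done, masks_of, landmark_of, pinch_z gives the robot as it stands. The module is installed in compiled form; this text tells all that it offers.
- The arm moves only by the tool move_arm, never from a script. Its argument "plan" is a list of rows, each an object of numbers: "x", "y", "z": the shift along the tool's x, y, z in mm; "rx", "ry", "rz": the turn, a rotation vector about the tool's x, y, z in rad. A call has 1 to 10 rows; each row shifts and turns the commanded pose from where the row before left it, along the tool's axes as they then stand; what a row does not reach is not made up. A row lasts 1/10 s, in which the tool goes at most 50 mm and 8.59 degrees, less where a joint would pass 70% of its speed; a pose out of reach is approached as far as the arm can. A call is refused whole if a number of a shift passes 50 or a number of a turn 0.15, either way. A call with a gripper value outside its range is refused whole. "grip" is the opening, from 0 (shut) to 1 (fully open), set as the call begins (left out, the last holds). The fingers move at their own pace and stop on an object; "squeeze" is the grip in N (left out, the last holds). Time passes only in rows, so rows that do not move let the fingers close. It gives the time, the measured TCP pose, the force, the opening and the grip force at its end, in the units of the state.
- state(): the state, without advancing time (a new reading comes with each control period).
- grab_frame(name): name is "scene" or "top"; returns a dict with "img" (400x640x3 uint8, red, green, blue), "z_map" (400x640 float32, mm along the optical axis (not along the pixel's ray), 0 where there is no reading), "fx", "fy", "cx", "cy" (pixels), "dist" ([k1, k2, p1, p2, k3] as OpenCV has them; the pictures are not rectified), "rvec" (rotation vector, rad) and "tvec" (3), from world to camera coordinates, as OpenCV has them. Camera axes: x right, y down, z forward; pixel columns grow to the right and rows downward; lengths in mm; the calibration is good to about 2 mm. A picture is of the moment at which its call begins.
- job_done(): hands the job in; it is judged then, once.
Trained networks look in the newest picture that a camera, given by its name, has taken for a name from the list of things; names that differ only in an ending like _2 or _b are one class to them, and where a whole thing is asked for, a point or a joint stands for the part that bears it (a point fixed in the world has none). Each returns a list of dicts, best first, with "p" (0 to 1); they miss things now and then, are a little off and sometimes report something else, mostly with a low value. They report only what shows in the picture. A call takes as long as a camera call.
- masks_of(camera, label): "pixels" (400x640 bool, what is visible of it) and "box" ([centre column, centre row, width, height] in pixels, round what is visible of it).
- landmark_of(camera, label): "point" ([column, row] in pixels: a listed point, or the origin of a listed thing).
The state is a dict: "time_s": time; "qpos": joint angles; "qvel": joint speeds; "effort": joint torques, N m; "ee_pos": TCP position; "ee_rot": TCP orientation; "force": force on the tool from outside, world axes, zero at the start; "torque": the same for the moment, N m; "gripper_width": finger opening in mm; "gripper_force": force on a finger pad.
Only numpy, scipy, OpenCV 4.12 (cv2) and the standard library are available. Lean on these libraries where they do the work, as an engineer would, in place of code of your own. Each camera call takes 0.05 s, during which the arm holds its last target. There are 200 camera calls.

TASK

The calibration plate has been left lying on the hood of the core scanner: take it by its orange rib and slide it edgewise, fully home, into the slot of the wooden holder and let go of it there, the hood still shut. Then take the hood by its steel bar, raise it a little past its balance point without letting it run up to its stop, bring it back just below the balance point (pointer in the green band) so that it would fall shut by itself, and finish while still gripping the bar and holding the hood still there, ready for loading; leave the two vials behind the scanner where they are.

Things in the scene. Friction and masses are not known exactly. Their poses are not given: they have to be found in the camera images.
- scanner: Fixed grey benchtop scanner base, 200 (x) x 180 (y) x 72 mm high, with a white hood over it. Origin: centre of the underside, on the bench. Its x axis points from the front (the side with the bar, facing the robot) to the hinge, y to the left, z up. The top face of the shut hood is 100 mm above the origin.
- hood (a joint): Angle of the white hood (192 mm wide, 2.2 kg, sprung) on its rear hinge, rad: 0 shut, grows as the front rises, stop at 1.35. Over-centre springs: below the balance point at 0.85 it is pressed shut (4 N upwards at the bar starts it, 0.7 N at 0.77), above it pushes itself open. On its sides a red pointer runs over a dark quadrant: white mark = balance point, green band (0.70 to 0.82) = just below.
- hood_hinge (a point): Point on the hinge axis, at its middle: 100 mm along the scanner's x axis and 80 mm above the scanner's origin. The hinge axis is the scanner's y axis.
- hood_bar (a point): Middle of the hood's steel bar: round, 12 mm thick, 90 mm long along the scanner's y axis, on two posts near the front edge, centre line 42 mm above the hood's top face. Hood shut: 185 mm in front of the hinge axis, 62 mm above it; turns with the hood. Can be pinched from above across its thickness; it turns in the fingers as the hood rises.
- cal_plate: Loose aluminium calibration plate, 120 (x) x 60 (y) x 4 mm, 0.12 kg, with grey steps on top and an orange upright rib, lying on the shut hood. Origin: centre of the underside. Its x axis points to the leading edge, away from the rib, the edge that goes first into the slot.
- plate_rib (a point): Grip point in the plate's orange rib: 35 mm behind the plate's centre (-x), 26 mm above its underside. The rib is 44 mm long along the plate's x axis, 12 mm thick, its top 40 mm above the plate's underside.
- plate_edge (a point): Middle of the plate's leading edge: 60 mm ahead of the plate's centre along its x axis, 2 mm above its underside.
- slot_holder: Fixed wooden holder, 120 (x) x 90 (y) x 56 mm. Origin: centre of underside, on the bench. The plate slides in along its +x (away from the robot): x -60 to 0 mm is an open ledge 35 mm high, level with the slot floor; the slot starts at x = 0, is 66 mm wide, 9 mm high (35 to 44 mm) and ends at a stop at x = 50. Guides 45 mm high flare before the mouth (x -20 to 0). Home, the rib stays outside.
- slot_mouth (a point): Centre of the slot's mouth: above the holder's origin, at x = 0, 39.5 mm high.
- vial_red: Bystander: clear vial with a red cap, 29 mm wide, 54 mm high, loose on the bench. Origin: centre of its underside.
- vial_white: Bystander: clear vial with a white cap, 29 mm wide, 54 mm high, loose on the bench. Origin: centre of its underside.

How it is judged:
By the outcome, as a careful person would: the job done as asked, in the order asked, and still so for the second after the job is handed in, while the arm keeps its last pose, push and grip.
It also fails if it takes over 56 s, if anything falls off the work surface, if the arm or the gripper's body presses on something with over 40 N, if the wrist force passes 120 N, or if a joint passes its speed limit or range.

## Working session

There is one attempt and no reset: what is moved stays moved. The work goes in short steps, Python scripts to look and compute and a tool call to move; the robot and the scene stay as the last step left them, time stands still between calls to the robot, and variables do not carry over. Pictures are saved under pics/ and viewed, at most 10 in all, crops included, and the job is handed in when it is done.

Besides the shell and the picture viewer there is one more tool, called after "Call:" by a JSON object that holds its "method" and its "body". move_arm: Moves the arm, as the interface text tells. Its arguments: {"type":"object","properties":{"plan":{"type":"array","items":{"type":"object","properties":{"x":{"type":"number"},"y":{"type":"number"},"z":{"type":"number"},"rx":{"type":"number"},"ry":{"type":"number"},"rz":{"type":"number"}}}},"grip":{"type":"number"},"squeeze":{"type":"number"}},"required":["plan"]}

```bash
mkdir -p pics; cat > h.py <<'E'
import numpy as np, cv2
from workcell import state, grab_frame, job_done, masks_of, landmark_of, pinch_z
def cam(f):
    K=np.array([[f["fx"],0,f["cx"]],[0,f["fy"],f["cy"]],[0,0,1.]]);D=np.array(f["dist"],float)
    R=cv2.Rodrigues(np.array(f["rvec"],float))[0];t=np.array(f["tvec"],float).reshape(3)
    return K,D,R,t
def ray(f,p):
    K,D,R,t=cam(f)
    u=cv2.undistortPoints(np.array([[p]],float),K,D)[0,0]
    d=R.T@np.array([u[0],u[1],1.]);return -R.T@t,d   # world = c + z*d
def tri(fa,pa,fb,pb):
    a,da=ray(fa,pa);b,db=ray(fb,pb)
    s=np.linalg.lstsq(np.c_[da,-db],b-a,rcond=None)[0]
    P,Q=a+s[0]*da,b+s[1]*db
    return (P+Q)/2,np.linalg.norm(P-Q)
def onz(f,p,z):
    a,d=ray(f,p);return a+d*(z-a[2])/d[2]
def deproj(f,mask):
    v,u=np.nonzero(mask&(f["z_map"]>0));K,D,R,t=cam(f)
    n=cv2.undistortPoints(np.c_[u,v].astype(float)[:,None],K,D)[:,0]
    z=f["z_map"][v,u][:,None]
    return (np.c_[n,np.ones(len(n))]*z-t)@R
def proj(f,P):
    K,D,R,t=cam(f);return cv2.projectPoints(np.array(P,float).reshape(-1,1,3),R,t,K,D)[0][:,0]
def save(f,n): cv2.imwrite("pics/"+n,f["img"][:,:,::-1])
E
python3 - <<'E'
from h import *
np.set_printoptions(precision=1,suppress=True)
A=grab_frame("scene");B=grab_frame("top");save(A,"s0.png");save(B,"t0.png")
try: print("pz",pinch_z if not callable(pinch_z) else pinch_z())
except Exception as e: print(e)
print(state())
for n in ["scanner","hood_hinge","hood_bar","cal_plate","plate_rib","plate_edge","slot_holder","slot_mouth","vial_red","vial_white"]:
    a=landmark_of("scene",n);b=landmark_of("top",n)
    print(n,[(np.array(q["point"]),round(q["p"],2)) for q in a[:2]],[(np.array(q["point"]),round(q["p"],2)) for q in b[:2]], tri(A,a[0]["point"],B,b[0]["point"]) if a and b else "")
for n in ["plate_rib","cal_plate","slot_holder","scanner"]:
  for c,f in (("scene",A),("top",B)):
    m=masks_of(c,n)
    if m:
        P=deproj(f,m[0]["pixels"]);print(n,c,m[0]["p"],m[0]["box"],np.percentile(P,[2,50,98],axis=0))
E
```

```text
pz 18.8
{'time_s': 0.1, 'qpos': array([-69.8,  18.3,  89.7,  -0. ,  72. ,  -1.1]), 'qvel': array([ 0. ,  0. , -0.1, -0. , -0.1,  0.1]), 'effort': array([ -0. , -41.3, -23.3,   0.1,   0. ,  -0. ]), 'ee_pos': array([ 208.7, -535.3,  213.2]), 'ee_rot': array([-179.9,   -0. ,   21.3]), 'force': array([-0.1, -0.1, -0.4]), 'torque': array([-0., -0.,  0.]), 'gripper_force': 0.0, 'gripper_width': 90.87473097631671}
scanner [(array([394.6, 235.5]), 0.8)] [(array([381. , 233.1]), 0.67)] (array([ 572.2, -186.5,   -3.9]), np.float64(0.46848652362997073))
hood_hinge [(array([376.2, 187.4]), 0.81)] [(array([393.6, 183.3]), 0.6)] (array([ 679.5, -203.5,   65.3]), np.float64(1.2075819272685007))
hood_bar [(array([422.3, 206.4]), 0.95)] [(array([387.8, 274.3]), 0.74)] (array([ 486.8, -180.3,  131.2]), np.float64(0.2515679445379331))
cal_plate [(array([389.7, 197. ]), 0.63)] [(array([380.5, 220.5]), 0.78)] (array([ 594.1, -174.2,   95. ]), np.float64(9.519561285417211))
plate_rib [(array([400.8, 191.5]), 0.96), (array([271.5, 281.8]), 0.27)] [(array([389.3, 240.7]), 0.74)] (array([ 555.8, -181.5,  128
[... 1061 characters left out ...]
late scene 0.92 [389.6, 197.6, 50.8, 35.1] [[ 533.3 -206.2  100. ]
 [ 574.7 -175.5  103.8]
 [ 648.7 -142.9  139.6]]
cal_plate top 0.69 [383.5, 225.1, 40.2, 60.9] [[ 535.1 -208.3  100.1]
 [ 591.4 -175.5  104.1]
 [ 649.7 -144.6  140.6]]
slot_holder scene 0.63 [271.5, 274.4, 62.0, 65.5] [[506.2  89.9   5.5]
 [558.1 135.2  34.7]
 [621.9 177.8  56.8]]
slot_holder top 0.85 [240.3, 229.7, 48.1, 57.6] [[513.9  83.3  25.2]
 [572.6 128.6  44.4]
 [627.4 174.3  59.1]]
scanner scene 0.97 [403.0, 213.6, 129.3, 119.8] [[ 461.2 -288.2    3.9]
 [ 497.7 -145.6   95.8]
 [ 664.4  -84.   144.2]]
scanner top 0.88 [392.5, 231.3, 115.6, 111.0] [[ 473.3 -287.9   81.7]
 [ 569.6 -191.9   99.7]
 [ 677.5  -87.1  146.6]]
```

View pics/s0.png

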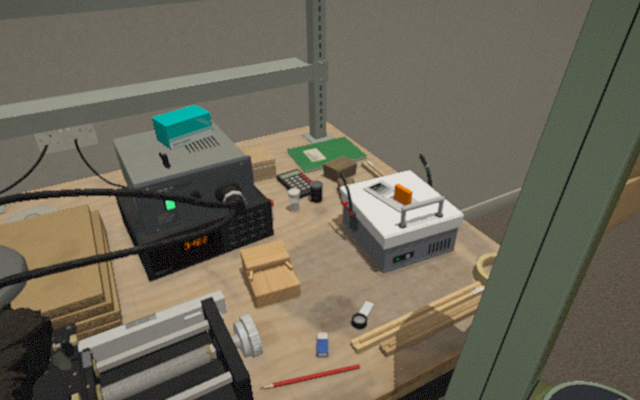

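View pics/t0.png

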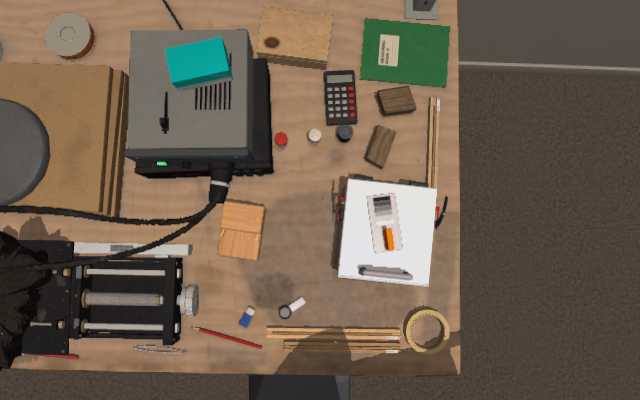

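```bash
cat > m.py <<'E'
from h import *
np.set_printoptions(precision=1,suppress=True)
def rect(P,n):
    r=cv2.minAreaRect(P[:,:2].astype(np.float32));b=cv2.boxPoints(r)
    print(n,len(P),"c",np.array(r[0]),"size",np.array(r[1]),"ang %.1f"%r[2],"zmed %.1f"%np.median(P[:,2]),"mean",P[:,:2].mean(0))
A=grab_frame("scene");B=grab_frame("top")
for nm,f in (("scene",A),("top",B)):
    full=deproj(f,np.ones((400,640),bool))
    v,u=np.nonzero(f["z_map"]>0);c=f["img"][v,u].astype(int)
    def box(x0,x1,y0,y1,z0,z1): return (full[:,0]>x0)&(full[:,0]<x1)&(full[:,1]>y0)&(full[:,1]<y1)&(full[:,2]>z0)&(full[:,2]<z1)
    org=(c[:,0]>150)&(c[:,0]-c[:,2]>90)&(c[:,1]<200)
    k=box(500,670,-230,-120,136,145)
    rect(full[k],nm+" rib top")
    rect(full[box(500,670,-230,-120,102.3,145)],nm+" plate")
    k=box(450,530,-260,-100,125,155);rect(full[k],nm+" bar")
    rect(full[box(450,720,-320,-60,97.5,101.5)],nm+" hood top")
    k=box(480,660,60,200,52,62);rect(full[k],nm+" holder 56 top")
    k=box(480,660,60,200,41,49);rect(full[k],nm+" holder guides45")
    k=box(480,660,60,200,32,39);rect(full[k],nm+" holder ledge")
    rect(full[box(480,660,60,200,32,62)],nm+" holder all")
E
python3 m.py
```

```text
scene rib top 75 c [ 555.4 -182.1] size [43.7 13.6] ang 7.9 zmed 138.5 mean [ 555.2 -181.4]
scene plate 746 c [ 589.7 -176.2] size [120.1  61.2] ang 8.3 zmed 104.2 mean [ 580.8 -173.6]
scene bar 305 c [ 482.6 -177.2] size [101.5  12.2] ang 83.2 zmed 143.8 mean [ 481.9 -174.7]
scene hood top 2981 c [ 569.5 -185. ] size [211.  210.4] ang 85.3 zmed 99.0 mean [ 558.5 -177. ]
scene holder 56 top 856 c [597.8 126.6] size [89.9 63. ] ang 82.5 zmed 55.0 mean [596.3 127.9]
scene holder guides45 131 c [587.7 128.3] size [88.9 77.7] ang 83.9 zmed 44.7 mean [569.4 134.8]
scene holder ledge 1077 c [565.8 131.1] size [ 88.8 114.1] ang 83.2 zmed 34.2 mean [543.3 134.7]
scene holder all 2148 c [569.1 130.1] size [ 90.3 120.7] ang 83.4 zmed 38.3 mean [567.2 132.1]
top rib top 125 c [ 557.2 -182. ] size [42.8 12.5] ang 8.4 zmed 139.4 mean [ 557.5 -181.7]
top plate 1524 c [ 585.5 -175.3] size [108.7 169.6] ang 89.7 zmed 104.3 mean [ 590.1 -176.6]
top bar 292 c [ 487.2 -176.5] size [100.8  12.4] ang 86.3 zmed 146.6 mean [ 487.5 -175.6]
top hood top 5088 c [ 572.4 -183.7] size [207.  207.5] ang 85.0 zmed 99.6 mean [ 572.6 -185. ]
top holder 56 top 1063 c [601.  126.7] size [87.8 59.8] ang 82.9 zmed 55.8 mean [600.6 126.4]
top holder guides45 67 c [574.6 129.2] size [ 85.8 112.4] ang 82.2 zmed 44.6 mean [569.  124.9]
top holder ledge 905 c [567.9 130.7] size [ 87.7 113.5] ang 82.3 zmed 34.9 mean [541.2 133.8]
top holder all 2096 c [571.1 130.7] size [ 88.9 120.2] ang 82.9 zmed 52.3 mean [573.6 129.6]
```

The pictures show the scanner with its hood shut. In the top view it is at about (388,232). The plate is on the hood at (384,222), with its rib at (389,240). The bar is at (386,272), the holder at (242,230) with its mouth facing the robot, and the vials at (281,140) and (314,135). A green post and some cables need a clearance check.

```bash
python3 - <<'E'
from h import *
np.set_printoptions(precision=0,suppress=True)
for n in ("scene","top"):
    f=grab_frame(n);P=deproj(f,np.ones((400,640),bool))
    print(n,"cam",ray(f,[320,200])[0])
    k=(P[:,2]>130)&(P[:,0]>-100)&(P[:,0]<900)&(P[:,1]>-750)&(P[:,1]<350)
    Q=np.round(P[k]/100).astype(int);u,c=np.unique(Q,axis=0,return_counts=True)
    print([tuple(int(v) for v in a)+(int(b),) for a,b in zip(u,c) if b>8])
    print(proj(f,[[209,-535,214],[0,0,0],[0,0,300]]))
E
```

```text
scene cam [-84. 360. 653.]
[(0, -1, 2, 89), (0, 0, 2, 786), (1, -1, 2, 20), (1, -1, 3, 59), (1, -1, 4, 271), (1, -1, 5, 65), (1, 0, 2, 943), (1, 0, 3, 4616), (1, 0, 4, 10240), (1, 0, 5, 10143), (1, 0, 6, 1651), (1, 1, 2, 2547), (1, 1, 3, 3631), (2, 0, 5, 944), (2, 0, 6, 792), (5, -2, 1, 253), (5, -1, 1, 82), (5, 2, 2, 45), (5, 3, 2, 513), (6, -3, 1, 74), (6, -2, 1, 69), (6, -1, 1, 40), (6, 1, 2, 28), (6, 2, 2, 734), (6, 3, 2, 116), (6, 3, 3, 443), (7, -1, 1, 15), (7, 1, 1, 98), (7, 1, 2, 938), (7, 2, 1, 167), (7, 2, 2, 2003), (7, 3, 1, 373), (7, 3, 2, 1476), (8, 1, 2, 538), (8, 1, 3, 60), (8, 2, 2, 1540), (8, 2, 3, 495), (8, 3, 1, 11), (8, 3, 2, 995), (9, 1, 2, 100), (9, 1, 3, 77), (9, 2, 2, 137), (9, 2, 3, 420), (9, 3, 1, 12), (9, 3, 2, 423)]
[[689. 188.]
 [551. 530.]
 [642. 378.]]
top cam [ 549.  -15. 1135.]
[(5, -2, 1, 270), (5, -1, 1, 68), (5, 3, 2, 352), (6, -3, 1, 53), (6, -3, 2, 12), (6, -2, 1, 94), (6, -1, 1, 23), (6, 1, 2, 50), (6, 2, 2, 793), (6, 3, 2, 82), (6, 3, 3, 293), (7, 1, 1, 56), (7, 1, 2, 1077), (7, 2, 1, 40), (7, 2, 2, 1981), (7, 3, 1, 59), (7, 3, 2, 1237), (8, 1, 1, 57), (8, 1, 2, 1529), (8, 1, 3, 17), (8, 2, 2, 2736), (8, 2, 3, 509), (8, 3, 2, 2076), (9, 1, 1, 26), (9, 1, 2, 608), (9, 1, 3, 279), (9, 2, 3, 1337), (9, 3, 2, 991)]
[[583. 429.]
 [295. 489.]
 [291. 579.]]
```

```bash
python3 - <<'E'
from h import *
for n in ("scene","top"):
    f=grab_frame(n);P=deproj(f,np.ones((400,640),bool))
    k=(P[:,2]>75)&(P[:,0]>400)&(P[:,0]<680)&(P[:,1]>20)&(P[:,1]<350)
    Q=P[k];print(n)
    for y in range(20,350,20):
        q=Q[(Q[:,1]>=y)&(Q[:,1]<y+20)]
        if len(q)>2: print(y,len(q),np.round(np.percentile(q,[0,5,50,100],axis=0)).astype(int).tolist())
E
```

```text
scene
120 7 [[649, 137, 160], [650, 137, 160], [666, 139, 162], [678, 140, 169]]
140 188 [[617, 141, 151], [619, 143, 156], [641, 153, 174], [680, 160, 184]]
160 271 [[593, 160, 149], [599, 161, 156], [636, 170, 172], [680, 180, 198]]
180 128 [[577, 180, 161], [580, 181, 164], [589, 190, 182], [617, 200, 211]]
200 143 [[560, 200, 170], [564, 201, 172], [578, 210, 206], [589, 220, 224]]
220 391 [[400, 220, 75], [402, 221, 78], [430, 230, 87], [583, 240, 237]]
240 273 [[401, 240, 75], [405, 241, 77], [545, 247, 192], [581, 260, 249]]
260 808 [[400, 260, 76], [406, 262, 78], [470, 270, 80], [582, 280, 259]]
280 282 [[402, 280, 75], [418, 280, 77], [528, 286, 207], [581, 300, 269]]
300 218 [[513, 300, 203], [515, 301, 207], [572, 310, 260], [583, 320, 276]]
320 222 [[506, 320, 210], [508, 321, 213], [519, 330, 223], [584, 340, 283]]
340 123 [[504, 340, 213], [506, 340, 216], [575, 345, 275], [587, 350, 287]]
top
120 24 [[653, 136, 152], [655, 136, 153], [672, 138, 162], [680, 140, 168]]
140 315 [[619, 140, 156], [624, 142, 163], [653, 151, 175], [680, 160, 186]]
160 308 [[595, 160, 156], [603, 161, 167], [639, 169, 177], [680, 179, 199]]
180 119 [[578, 180, 164], [582, 181, 168], [592, 191, 200], [618, 200, 211]]
200 151 [[562, 200, 171], [567, 202, 175], [582, 211, 203], [594, 220, 225]]
220 375 [[401, 220, 75], [404, 221, 78], [440, 229, 89], [587, 240, 238]]
240 240 [[402, 240, 75], [409, 241, 77], [552, 247, 194], [586, 260, 249]]
260 645 [[400, 260, 75], [408, 261, 78], [473, 270, 82], [586, 280, 261]]
280 228 [[400, 280, 76], [412, 280, 79], [533, 284, 207], [585, 300, 272]]
300 138 [[517, 300, 203], [519, 301, 209], [532, 310, 218], [586, 320, 278]]
320 143 [[512, 320, 211], [514, 321, 216], [525, 330, 223], [588, 340, 286]]
340 66 [[510, 340, 221], [512, 341, 222], [521, 345, 230], [589, 350, 288]]
```

Call:
{"method": "move_arm", "body": {"plan": [{"x": 40,"y": -20,"rz": 0.12},{"x": 45,"y": -20,"rz": 0.11}], "grip": 0.5}}

```text
schema error: expected keys x, y, z, rx, ry, rz
```

```bash
cat > go.py <<'E'
from h import *
import json
from scipy.spatial.transform import Rotation as Ro
# target grasp point (mm), yaw, pitch (deg); prints rounded rows from measured pose
def plan(x,y,z,yaw,pitch,step=45,p=None,R=None):
    s=state()
    if p is None: p=np.array(s["ee_pos"]);R=Ro.from_euler("xyz",s["ee_rot"],degrees=True)
    T=Ro.from_euler("xyz",[180,pitch,yaw],degrees=True)
    g=np.array([x,y,z])+T.apply([0,0,pinch_z if not callable(pinch_z) else pinch_z()])
    rv=(R.inv()*T).as_rotvec()
    n=int(max(1,np.ceil(np.linalg.norm(g-p)/step),np.ceil(np.linalg.norm(rv)/0.12)))
    out=[]
    for i in range(n):
        rem=n-i
        d=R.inv().apply((g-p)/rem);w=(R.inv()*T).as_rotvec()/rem
        d=np.round(d,1);w=np.round(w,3)
        out.append(dict(zip(["x","y","z","rx","ry","rz"],[float(v)+0 for v in np.r_[d,w]])))
        p=p+R.apply(d);R=R*Ro.from_rotvec(w)
    print(n);[print(json.dumps(out[i:i+10]).replace(" ","")) for i in range(0,n,10)]
    return p,R
def gp():
    s=state();R=Ro.from_euler("xyz",s["ee_rot"],degrees=True)
    return np.array(s["ee_pos"])-R.apply([0,0,pinch_z if not callable(pinch_z) else pinch_z()]),s
E
python3 -c "
from go import *
a=plan(480,-250,240,8.2,-20,48)
a=plan(550.6,-182.3,200,8.2,-20,45,*a)
plan(550.6,-182.3,131,8.2,-20,25,*a)"
```

```text
9
[{"x":40.3,"y":-18.5,"z":-0.9,"rx":-0.004,"ry":0.039,"rz":0.025},{"x":39.8,"y":-19.5,"z":0.6,"rx":-0.004,"ry":0.039,"rz":0.025},{"x":39.3,"y":-20.5,"z":2.0,"rx":-0.005,"ry":0.039,"rz":0.025},{"x":38.6,"y":-21.4,"z":3.4,"rx":-0.004,"ry":0.038,"rz":0.025},{"x":38.0,"y":-22.4,"z":4.8,"rx":-0.005,"ry":0.039,"rz":0.025},{"x":37.2,"y":-23.4,"z":6.1,"rx":-0.005,"ry":0.038,"rz":0.025},{"x":36.3,"y":-24.3,"z":7.4,"rx":-0.004,"ry":0.039,"rz":0.025},{"x":35.3,"y":-25.3,"z":8.7,"rx":-0.005,"ry":0.038,"rz":0.026},{"x":34.4,"y":-26.3,"z":10.0,"rx":-0.004,"ry":0.039,"rz":0.025}]
3
[{"x":20.3,"y":-19.0,"z":21.6,"rx":0.0,"ry":0.0,"rz":0.0},{"x":20.4,"y":-18.9,"z":21.6,"rx":0.0,"ry":0.0,"rz":0.0},{"x":20.3,"y":-19.0,"z":21.6,"rx":0.0,"ry":0.0,"rz":0.0}]
3
[{"x":-7.9,"y":0.0,"z":21.6,"rx":0.0,"ry":0.0,"rz":0.0},{"x":-7.9,"y":0.0,"z":21.6,"rx":0.0,"ry":0.0,"rz":0.0},{"x":-7.8,"y":0.0,"z":21.6,"rx":0.0,"ry":0.0,"rz":0.0}]
```

Call:
{"method": "move_arm", "body": {"plan": [{"x": 40,"y": -18,"z": -1,"rx": -0.004,"ry": 0.039,"rz": 0.025},{"x": 40,"y": -20,"z": 1,"rx": -0.004,"ry": 0.039,"rz": 0.025},{"x": 39,"y": -20,"z": 2,"rx": -0.005,"ry": 0.039,"rz": 0.025},{"x": 39,"y": -21,"z": 3,"rx": -0.004,"ry": 0.038,"rz": 0.025},{"x": 38,"y": -22,"z": 5,"rx": -0.005,"ry": 0.039,"rz": 0.025},{"x": 37,"y": -23,"z": 6,"rx": -0.005,"ry": 0.038,"rz": 0.025},{"x": 36,"y": -24,"z": 7,"rx": -0.004,"ry": 0.039,"rz": 0.025},{"x": 35,"y": -25,"z": 9,"rx": -0.005,"ry": 0.038,"rz": 0.026},{"x": 34,"y": -26,"z": 10,"rx": -0.004,"ry": 0.039,"rz": 0.025}], "grip": 0.5}}

```text
time_s: 2.7
ee_pos: [486.9, -250.5, 222.5]
ee_rot: [180.0, -20.1, 8.1]
force: [0.5, -0.4, -0.3]
gripper_width: 45.5
gripper_force: 0.0
```

Call:
{"method": "move_arm", "body": {"plan": [{"x": 20,"y": -19,"z": 22,"rx": 0,"ry": 0,"rz": 0},{"x": 20,"y": -19,"z": 22,"rx": 0,"ry": 0,"rz": 0},{"x": 20,"y": -19,"z": 22,"rx": 0,"ry": 0,"rz": 0},{"x": 0,"y": 0,"z": 0,"rx": 0,"ry": 0,"rz": 0},{"x": 0,"y": 0,"z": 0,"rx": 0,"ry": 0,"rz": 0}]}}

```text
time_s: 3.2
ee_pos: [555.9, -183.6, 180.4]
ee_rot: [-180.0, -20.0, 8.3]
force: [-0.8, -0.8, 0.3]
gripper_width: 45.6
gripper_force: 0.0
```

```bash
python3 -c "
from go import *
g,s=gp();print(g,s['ee_rot'],s['gripper_width'],s['time_s'])
save(grab_frame('scene'),'s1.png')
plan(550.6,-182.3,131,8.2,-20,18)"
```

```text
[ 549.55772263 -184.49614942  198.0638484 ] [-179.98921714  -19.97050624    8.31069867] 45.60207195990501 3.2
4
[{"x":-5.4,"y":-0.7,"z":16.0,"rx":0.0,"ry":0.0,"rz":0.0},{"x":-5.4,"y":-0.7,"z":16.0,"rx":0.0,"ry":0.0,"rz":0.0},{"x":-5.4,"y":-0.7,"z":16.0,"rx":0.0,"ry":0.0,"rz":0.0},{"x":-5.5,"y":-0.7,"z":16.0,"rx":0.0,"ry":0.0,"rz":0.001}]
```

View pics/s1.png

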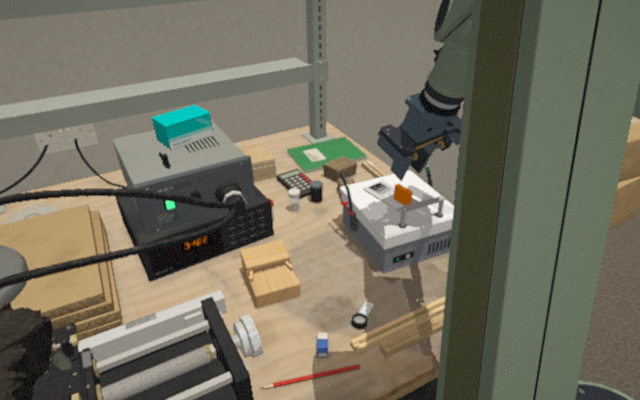

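The open gripper hangs at about (410,165), above the rib at (402,195), with its body lying crosswise and clear of the bar. I'll descend.

Call:
{"method": "move_arm", "body": {"plan": [{"x": -5.5,"y": -0.7,"z": 16,"rx": 0,"ry": 0,"rz": 0},{"x": -5.5,"y": -0.7,"z": 16,"rx": 0,"ry": 0,"rz": 0},{"x": -5.5,"y": -0.7,"z": 16,"rx": 0,"ry": 0,"rz": 0},{"x": -5.5,"y": -0.7,"z": 15,"rx": 0,"ry": 0,"rz": 0},{"x": 0,"y": 0,"z": 0,"rx": 0,"ry": 0,"rz": 0},{"x": 0,"y": 0,"z": 0,"rx": 0,"ry": 0,"rz": 0}]}}

```text
time_s: 3.85
ee_pos: [556.4, -182.3, 114.9]
ee_rot: [180.0, -20.1, 8.1]
force: [0.3, 0.5, 0.0]
gripper_width: 45.8
gripper_force: 0.0
```

```bash
python3 -c "
from go import *
g,s=gp();print(g,s['ee_rot'],s['force'])
f=grab_frame('scene');g=f['img'][130:240,330:480,::-1];cv2.imwrite('pics/s2.png',cv2.resize(g,None,fx=4,fy=4,interpolation=2))"
```

```text
[ 550.01714118 -183.19080095  132.52614761] [179.96005847 -20.07934107   8.14107161] [0.30829906 0.52324591 0.03893181]
```

View pics/s2.png

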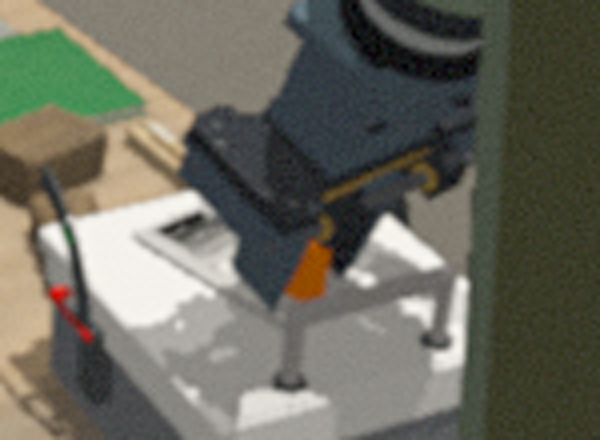

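The fingers straddle the orange rib, at about (310,270) in the crop. The hood pointer reads shut. I'll close the fingers.

Call:
{"method": "move_arm", "body": {"plan": [{"x": 0,"y": 0,"z": 0,"rx": 0,"ry": 0,"rz": 0},{"x": 0,"y": 0,"z": 0,"rx": 0,"ry": 0,"rz": 0},{"x": 0,"y": 0,"z": 0,"rx": 0,"ry": 0,"rz": 0},{"x": 0,"y": 0,"z": 0,"rx": 0,"ry": 0,"rz": 0},{"x": 0,"y": 0,"z": 0,"rx": 0,"ry": 0,"rz": 0},{"x": 0,"y": 0,"z": 0,"rx": 0,"ry": 0,"rz": 0}], "grip": 0, "squeeze": 30}}

```text
time_s: 4.5
ee_pos: [556.6, -181.4, 114.3]
ee_rot: [180.0, -20.1, 8.2]
force: [-1.1, -0.6, 2.0]
gripper_width: 11.6
gripper_force: 30.0
```

```bash
python3 -c "
from go import *
g,s=gp();print(g,s['ee_rot'],s['force'],s['gripper_width'])
a=plan(g[0],g[1],185,8.2,-20,18)
# holder pose: centre (570,130.5) yaw -7 ; grip at plate -40
import math
c,sn=math.cos(math.radians(-7)),math.sin(math.radians(-7))
H=lambda u:(570+u*c,130.5+u*sn)
x,y=H(-75-40)
print(x,y)
a=plan(x,y,185,-7,-20,35,*a)"
```

```text
[ 550.26691378 -182.2701918   131.94325999] [179.97172216 -20.05603367   8.22354098] [-1.08215246 -0.56479319  2.02184606] 11.562232131430223
3
[{"x":6.1,"y":0.0,"z":-16.6,"rx":0.0,"ry":0.0,"rz":0.0},{"x":6.0,"y":0.0,"z":-16.6,"rx":0.0,"ry":0.0,"rz":0.0},{"x":6.1,"y":0.0,"z":-16.6,"rx":0.0,"ry":-0.001,"rz":0.0}]
455.857192561248 144.51497449159197
10
[{"x":-4.4,"y":-33.5,"z":-1.6,"rx":-0.009,"ry":0.0,"rz":0.025},{"x":-5.2,"y":-33.4,"z":-1.9,"rx":-0.009,"ry":0.0,"rz":0.025},{"x":-6.1,"y":-33.2,"z":-2.2,"rx":-0.009,"ry":0.0,"rz":0.025},{"x":-6.9,"y":-33.0,"z":-2.5,"rx":-0.009,"ry":0.0,"rz":0.025},{"x":-7.7,"y":-32.8,"z":-2.8,"rx":-0.009,"ry":0.0,"rz":0.025},{"x":-8.6,"y":-32.6,"z":-3.1,"rx":-0.009,"ry":0.0,"rz":0.025},{"x":-9.4,"y":-32.4,"z":-3.4,"rx":-0.009,"ry":0.0,"rz":0.025},{"x":-10.2,"y":-32.1,"z":-3.7,"rx":-0.009,"ry":0.0,"rz":0.025},{"x":-11.0,"y":-31.8,"z":-4.1,"rx":-0.009,"ry":0.0,"rz":0.025},{"x":-11.7,"y":-31.5,"z":-4.3,"rx":-0.009,"ry":0.0,"rz":0.025}]
```

Call:
{"method": "move_arm", "body": {"plan": [{"x": 6,"y": 0,"z": -17,"rx": 0,"ry": 0,"rz": 0},{"x": 6,"y": 0,"z": -17,"rx": 0,"ry": 0,"rz": 0},{"x": 6,"y": 0,"z": -17,"rx": 0,"ry": 0,"rz": 0}]}}

```text
time_s: 4.8
ee_pos: [555.3, -180.9, 168.0]
ee_rot: [-179.9, -19.9, 8.2]
force: [-0.3, 1.1, -1.5]
gripper_width: 12.1
gripper_force: 30.0
```

Call:
{"method": "move_arm", "body": {"plan": [{"x": -4,"y": -33,"z": -2,"rx": -0.009,"ry": 0,"rz": 0.025},{"x": -5,"y": -33,"z": -2,"rx": -0.009,"ry": 0,"rz": 0.025},{"x": -6,"y": -33,"z": -2,"rx": -0.009,"ry": 0,"rz": 0.025},{"x": -7,"y": -33,"z": -3,"rx": -0.009,"ry": 0,"rz": 0.025},{"x": -8,"y": -33,"z": -3,"rx": -0.009,"ry": 0,"rz": 0.025},{"x": -9,"y": -33,"z": -3,"rx": -0.009,"ry": 0,"rz": 0.025},{"x": -9,"y": -32,"z": -3,"rx": -0.009,"ry": 0,"rz": 0.025},{"x": -10,"y": -32,"z": -4,"rx": -0.009,"ry": 0,"rz": 0.025},{"x": -11,"y": -32,"z": -4,"rx": -0.009,"ry": 0,"rz": 0.025},{"x": -12,"y": -31,"z": -4,"rx": -0.009,"ry": 0,"rz": 0.025}]}}

```text
time_s: 5.8
ee_pos: [460.6, 143.8, 168.5]
ee_rot: [-179.9, -20.0, -7.1]
force: [0.1, -0.1, -0.9]
gripper_width: 12.1
gripper_force: 30.0
```

Call:
{"method": "move_arm", "body": {"plan": [{"x": 0,"y": 0,"z": 0,"rx": 0,"ry": 0,"rz": 0},{"x": 0,"y": 0,"z": 0,"rx": 0,"ry": 0,"rz": 0},{"x": 0,"y": 0,"z": 0,"rx": 0,"ry": 0,"rz": 0}]}}

```text
time_s: 6.1
ee_pos: [461.4, 141.8, 168.4]
ee_rot: [-180.0, -20.0, -7.1]
force: [-0.2, -0.5, -0.9]
gripper_width: 12.0
gripper_force: 30.0
```

```bash
cat > pm.py <<'E'
# measure held plate: points of the plate around gripper, in the frame of the tool
from go import *
np.set_printoptions(precision=1,suppress=True)
g,s=gp();print("g",g,s["ee_rot"],s["force"],s["gripper_width"],s["gripper_force"],s["time_s"])
for n in ("scene","top"):
    f=grab_frame(n);save(f,n[0]+"_%04d.png"%(s["time_s"]*100))
    e=landmark_of(n,"plate_edge");r=landmark_of(n,"plate_rib");m=masks_of(n,"slot_holder")
    print(n,[(q["point"],round(q["p"],2)) for q in e[:1]+r[:1]])
    P=deproj(f,np.ones((400,640),bool))
    z0=g[2]-31
    k=(abs(P[:,2]-z0-4)<6)&(np.hypot(P[:,0]-g[0]-40,P[:,1]-g[1])<75)
    Q=P[k]
    if len(Q)>30:
        c,R,a=cv2.minAreaRect(Q[:,:2].astype(np.float32));print("plate",len(Q),np.array(c),R,a,"z",np.median(Q[:,2]))
        A=np.c_[Q[:,:2]-Q[:,:2].mean(0),np.ones(len(Q))];print("slope",np.linalg.lstsq(A,Q[:,2],rcond=None)[0]*[100,100,1], "xmax",Q[:,0].max())
E
python3 pm.py
```

```text
g [455.  142.5 186.1] [-180.   -20.    -7.1] [-0.2 -0.5 -0.9] 11.980737015243395 29.99827802181244 6.1
scene [([265.9, 226.4], 0.69), ([283.1, 245.7], 0.66)]
plate 620 [486.1 139.3] (59.650840759277344, 102.91299438476562) 82.82560729980469 z 157.06249856433487
slope [ -0.4  -0.1 157.2] xmax 540.4678734381187
top [([233.0, 236.9], 0.83), ([221.7, 286.3], 0.95)]
plate 1343 [498.7 137.6] (60.39106369018555, 117.68814849853516) 82.39935302734375 z 158.28448089244225
slope [ -0.1   0.4 158.3] xmax 559.9672246404062
```

```bash
cat > ins.py <<'E'
from go import *
import sys,math
c,sn=math.cos(math.radians(-6.9)),math.sin(math.radians(-6.9))
def H(u,z,step,a=()): return plan(570+u*c,130.0-u*0+u*sn,z,-6.9,-20,step,*a)
E
python3 -c "
from ins import *
a=H(-129.5,110,30)
a=H(-129.5,68.5,15,a)"
```

```text
3
[{"x":-13.1,"y":-0.3,"z":22.3,"rx":0.0,"ry":0.0,"rz":-0.001},{"x":-13.1,"y":-0.3,"z":22.3,"rx":0.0,"ry":0.0,"rz":-0.001},{"x":-13.2,"y":-0.4,"z":22.3,"rx":0.0,"ry":0.0,"rz":-0.001}]
3
[{"x":-4.7,"y":0.0,"z":13.0,"rx":0.0,"ry":0.0,"rz":0.0},{"x":-4.7,"y":0.0,"z":13.0,"rx":0.0,"ry":0.0,"rz":0.0},{"x":-4.8,"y":0.0,"z":13.0,"rx":0.0,"ry":0.0,"rz":0.0}]
```

Call:
{"method": "move_arm", "body": {"plan": [{"x": -13,"y": -0.4,"z": 22,"rx": 0,"ry": 0,"rz": -0.001},{"x": -13,"y": -0.4,"z": 22,"rx": 0,"ry": 0,"rz": -0.001},{"x": -13,"y": -0.4,"z": 22,"rx": 0,"ry": 0,"rz": -0.001},{"x": -5,"y": 0,"z": 13,"rx": 0,"ry": 0,"rz": 0},{"x": -5,"y": 0,"z": 13,"rx": 0,"ry": 0,"rz": 0},{"x": -4,"y": 0,"z": 11,"rx": 0,"ry": 0,"rz": 0},{"x": 0,"y": 0,"z": 0,"rx": 0,"ry": 0,"rz": 0},{"x": 0,"y": 0,"z": 0,"rx": 0,"ry": 0,"rz": 0},{"x": 0,"y": 0,"z": 0,"rx": 0,"ry": 0,"rz": 0}]}}

```text
time_s: 7.4
ee_pos: [447.9, 145.8, 54.5]
ee_rot: [-179.9, -20.1, -6.9]
force: [0.9, 0.2, -0.9]
gripper_width: 12.1
gripper_force: 30.0
```

```bash
python3 pm.py; python3 -c "
from ins import *
f=cv2.imread('pics/'+sorted(__import__('os').listdir('pics'))[-1])
H(-129.5,68.5,15)
import glob,os
t=max(glob.glob('pics/t_*.png'),key=os.path.getmtime);s=max(glob.glob('pics/s_*.png'),key=os.path.getmtime)
a=cv2.resize(cv2.imread(t)[180:320,180:300],None,fx=3.2,fy=3.2,interpolation=2);b=cv2.resize(cv2.imread(s)[220:340,220:330],None,fx=3.7,fy=3.7,interpolation=2)
h=min(len(a),len(b));cv2.imwrite('pics/both1.png',np.hstack([a[:h],b[:h]])[:,:800])
"
```

```text
g [441.5 146.6  72.2] [-179.9  -20.1   -6.9] [ 0.9  0.2 -0.9] 12.099413341566605 29.998238682746887 7.4
scene [([289.7, 299.9], 0.9)]
plate 432 [454.7 145.5] (60.258018493652344, 69.07752990722656) 83.3007583618164 z 43.23965201615708
slope [-0.3  0.2 43.4] xmax 492.3835317755452
top [([238.6, 245.2], 0.9), ([231.1, 290.6], 0.62)]
plate 1067 [484.9 144.3] (63.78093719482422, 118.83631896972656) 84.37443542480469 z 44.14031727851226
slope [-0.  -0.4 44.2] xmax 546.203494504001
1
[{"x":-0.6,"y":0.8,"z":3.1,"rx":-0.001,"ry":-0.001,"rz":0.001}]
```

View pics/both1.png

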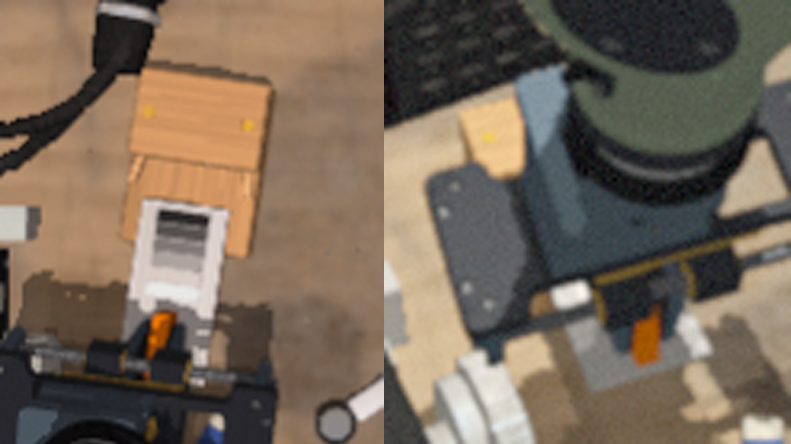

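The left panel (top view) shows the plate's leading edge on the ledge at about (185,205). It looks a little left of centre, so I'll measure that numerically.

```bash
cat > lat.py <<'E'
from go import *
import math
th=math.radians(-6.9);c,sn=math.cos(th),math.sin(th)
def loc(P): d=P[:,:2]-[570,130.5];return np.c_[d@[c,sn],d@[-sn,c],P[:,2]]
def strip(L,z0,z1,us,w=6):
    for u in us:
        q=L[(abs(L[:,0]-u)<w)&(L[:,2]>z0)&(L[:,2]<z1)&(abs(L[:,1])<60)]
        if len(q)>8: print("  u",u,"v %.1f..%.1f mid %.1f"%(q[:,1].min(),q[:,1].max(),(q[:,1].min()+q[:,1].max())/2))
if __name__=="__main__":
  for n in ("top","scene"):
    f=grab_frame(n);L=loc(deproj(f,np.ones((400,640),bool)));print(n)
    print(" top56");strip(L,52,60,[10,25,40,55])
    print(" ledge/plate level");strip(L,32,50,[-50,-40,-30])
    print(" plate");strip(L,40.5,48,[-80,-70,-60,-50,-40,-35])
    q=L[(L[:,2]>40.5)&(L[:,2]<48)&(abs(L[:,1])<20)&(L[:,0]<-21)&(L[:,0]>-80)];
    if len(q):print(" lead edge u",q[:,0].max())
    q=L[(L[:,2]>30)&(abs(L[:,1])<40)&(abs(L[:,0])<75)];print(" holder u range",q[:,0].min(),q[:,0].max())
E
python3 lat.py
```

```text
top
 top56
  u 10 v -44.1..43.4 mid -0.4
  u 25 v -44.0..43.9 mid -0.0
  u 40 v -43.9..43.5 mid -0.2
  u 55 v -43.5..42.2 mid -0.6
 ledge/plate level
  u -50 v -42.8..43.7 mid 0.4
  u -40 v -42.6..43.4 mid 0.4
  u -30 v -43.0..44.1 mid 0.5
 plate
  u -80 v -27.4..30.7 mid 1.7
  u -70 v -27.5..30.2 mid 1.3
  u -60 v -27.2..30.3 mid 1.5
  u -50 v -27.3..30.8 mid 1.8
  u -40 v -27.6..30.5 mid 1.4
  u -35 v -27.5..30.5 mid 1.5
 lead edge u -21.629482117967868
 holder u range -74.94760269520849 74.97019466697101
scene
 top56
  u 10 v 20.7..42.9 mid 31.8
  u 25 v 15.7..44.0 mid 29.8
  u 40 v 13.2..43.4 mid 28.3
  u 55 v 12.5..43.3 mid 27.9
 ledge/plate level
 plate
  u -80 v 15.0..30.4 mid 22.7
 holder u range -3.0472186779534427 74.67928941860892
```

Call:
{"method": "move_arm", "body": {"plan": [{"x": -1.2,"y": 1.4,"z": 3.3,"rx": 0,"ry": 0,"rz": 0},{"x": 0,"y": 0,"z": 0,"rx": 0,"ry": 0,"rz": 0},{"x": 7.5,"y": 0,"z": 2.7,"rx": 0,"ry": 0,"rz": 0},{"x": 7.5,"y": 0,"z": 2.7,"rx": 0,"ry": 0,"rz": 0},{"x": 7.5,"y": 0,"z": 2.7,"rx": 0,"ry": 0,"rz": 0},{"x": 7.5,"y": 0,"z": 2.7,"rx": 0,"ry": 0,"rz": 0},{"x": 0,"y": 0,"z": 0,"rx": 0,"ry": 0,"rz": 0},{"x": 0,"y": 0,"z": 0,"rx": 0,"ry": 0,"rz": 0}]}}

```text
time_s: 8.7
ee_pos: [478.8, 140.1, 50.2]
ee_rot: [180.0, -20.0, -6.9]
force: [0.2, 0.5, -0.6]
gripper_width: 11.6
gripper_force: 30.0
```

```bash
python3 -c "
from lat import *
g,s=gp();print(g,s['ee_rot'],s['force'],'g local',loc(g[None]))
f=grab_frame('top');L=loc(deproj(f,np.ones((400,640),bool)))
for z in (36,38): strip(L,z,48,[-70,-60,-50,-40,-30])
q=L[(abs(L[:,1])<22)&(L[:,0]<-22)&(L[:,0]>-60)&(L[:,2]<48)];print(np.percentile(q[:,2],[5,50,95]))"
```

```text
[472.44019359 140.91171938  67.86263009] [179.98087878 -19.99033557  -6.87281004] [ 0.23121869  0.46203198 -0.61048033] g local [[-98.10404514  -1.38421588  67.86263009]]
  u -70 v -28.8..28.9 mid 0.1
  u -60 v -33.6..39.9 mid 3.1
  u -50 v -37.4..42.7 mid 2.6
  u -40 v -42.3..42.6 mid 0.1
  u -30 v -42.9..42.0 mid -0.5
  u -70 v -28.8..28.9 mid 0.1
  u -60 v -33.6..27.7 mid -2.9
  u -50 v -33.6..38.1 mid 2.2
  u -40 v -42.1..34.4 mid -3.8
  u -30 v -28.8..34.9 mid 3.0
[36.62080291 39.74550611 43.02307239]
```

Call:
{"method": "move_arm", "body": {"plan": [{"x": 7.5,"y": 0,"z": 2.7,"rx": 0,"ry": 0,"rz": 0},{"x": 7.5,"y": 0,"z": 2.7,"rx": 0,"ry": 0,"rz": 0},{"x": 7.5,"y": 0,"z": 2.7,"rx": 0,"ry": 0,"rz": 0},{"x": 7.5,"y": 0,"z": 2.7,"rx": 0,"ry": 0,"rz": 0},{"x": 4.7,"y": 0,"z": 1.7,"rx": 0,"ry": 0,"rz": 0},{"x": 0,"y": 0,"z": 0,"rx": 0,"ry": 0,"rz": 0},{"x": 0,"y": 0,"z": 0,"rx": 0,"ry": 0,"rz": 0}]}}

```text
time_s: 9.45
ee_pos: [515.2, 135.8, 50.3]
ee_rot: [180.0, -20.0, -6.9]
force: [-0.7, 0.2, -0.7]
gripper_width: 11.6
gripper_force: 30.0
```

Call:
{"method": "move_arm", "body": {"plan": [{"x": 2.8,"y": 0,"z": 1,"rx": 0,"ry": 0,"rz": 0},{"x": 2.8,"y": 0,"z": 1,"rx": 0,"ry": 0,"rz": 0},{"x": 0,"y": 0,"z": 0,"rx": 0,"ry": 0,"rz": 0},{"x": 0,"y": 0,"z": 0,"rx": 0,"ry": 0,"rz": 0}]}}

```text
time_s: 9.85
ee_pos: [521.3, 135.3, 50.6]
ee_rot: [-180.0, -20.0, -6.9]
force: [-0.1, -0.5, -0.9]
gripper_width: 12.0
gripper_force: 30.0
```

```bash
python3 -c "
from lat import *
g,s=gp();print(g,s['ee_rot'],s['force'],'g local',loc(g[None]))"
```

```text
[514.92779236 136.04846085  68.25955212] [-179.99880909  -20.01806354   -6.85104418] [-0.13385739 -0.54965853 -0.94031752] g local [[-55.33991302  -1.10792569  68.25955212]]
```

Call:
{"method": "move_arm", "body": {"plan": [{"x": 1.4,"y": 0,"z": 0.5,"rx": 0,"ry": 0,"rz": 0},{"x": 1.4,"y": 0,"z": 0.5,"rx": 0,"ry": 0,"rz": 0},{"x": 0,"y": 0,"z": 0,"rx": 0,"ry": 0,"rz": 0},{"x": 0,"y": 0,"z": 0,"rx": 0,"ry": 0,"rz": 0}]}}

```text
time_s: 10.25
ee_pos: [524.3, 134.9, 50.6]
ee_rot: [180.0, -20.0, -6.8]
force: [0.1, -0.2, -1.8]
gripper_width: 11.9
gripper_force: 30.0
```

Call:
{"method": "move_arm", "body": {"plan": [{"x": 1,"y": 0,"z": 0.4,"rx": 0,"ry": 0,"rz": 0},{"x": 0,"y": 0,"z": 0,"rx": 0,"ry": 0,"rz": 0},{"x": 0,"y": 0,"z": 0,"rx": 0,"ry": 0,"rz": 0}]}}

```text
time_s: 10.55
ee_pos: [525.3, 134.8, 50.5]
ee_rot: [180.0, -20.0, -6.8]
force: [1.2, -0.0, -1.7]
gripper_width: 11.6
gripper_force: 30.0
```

Call:
{"method": "move_arm", "body": {"plan": [{"x": 1,"y": 0,"z": 0.4,"rx": 0,"ry": 0,"rz": 0},{"x": 0,"y": 0,"z": 0,"rx": 0,"ry": 0,"rz": 0},{"x": 0,"y": 0,"z": 0,"rx": 0,"ry": 0,"rz": 0}]}}

```text
time_s: 10.85
ee_pos: [525.4, 134.5, 50.0]
ee_rot: [180.0, -19.9, -6.9]
force: [-5.3, 1.9, 0.4]
gripper_width: 11.6
gripper_force: 30.0
```

Call:
{"method": "move_arm", "body": {"plan": [{"x": -0.3,"y": 0,"z": 1,"rx": 0,"ry": 0,"rz": 0},{"x": 1,"y": 0,"z": 0.4,"rx": 0,"ry": 0,"rz": 0},{"x": 0,"y": 0,"z": 0,"rx": 0,"ry": 0,"rz": 0},{"x": 0,"y": 0,"z": 0,"rx": 0,"ry": 0,"rz": 0}]}}

```text
time_s: 11.25
ee_pos: [525.4, 134.4, 49.4]
ee_rot: [180.0, -19.9, -6.9]
force: [-12.2, 3.2, 9.2]
gripper_width: 11.9
gripper_force: 30.0
```

```bash
cat > home.py <<'E'
from lat import *
g,s=gp();print(g,s['ee_rot'],s['force'],'g local',loc(g[None]))
for n in ("top","scene"):
    f=grab_frame(n);save(f,n[0]+"_%04d.png"%(s["time_s"]*100));L=loc(deproj(f,np.ones((400,640),bool)))
    for v in (-22,-15,15,22):
        q=L[(abs(L[:,1]-v)<5)&(L[:,2]>35.5)&(L[:,2]<46)&(L[:,0]<-20)]; q=q[q[:,0]>-110]
        if len(q): print(n,v,"rear u",np.sort(q[:,0])[:3],"z",np.median(q[:,2]))
    P=deproj(f,(f["img"][:,:,0].astype(int)-f["img"][:,:,2]>110)&(f["img"][:,:,0]>170));l=loc(P);l=l[(abs(l[:,1])<20)&(l[:,0]<0)&(l[:,0]>-100)&(l[:,2]>50)]
    if len(l): print(n,"rib",len(l),np.percentile(l,[2,50,98],axis=0).round(1).tolist())
E
python3 home.py
```

```text
[519.07515667 135.15760044  67.05866356] [179.95521227 -19.86882134  -6.88313812] [-12.20603921   3.17065989   9.18764361] g local [[-51.1155615   -1.49408266  67.05866356]]
top -22 rear u [-64.04531345 -62.23200067 -62.11389615] z 38.52235810147678
top -15 rear u [-42.91759588 -39.22588637 -39.05716947] z 38.35367891341279
top 15 rear u [-32.72640817 -30.58651581 -28.38146332] z 38.472560350706445
top 22 rear u [-38.2965081  -38.02646138 -37.59764047] z 39.70416393665311
top rib 18 [[-40.3, -3.9, 57.7], [-25.9, 2.4, 74.6], [-22.0, 5.4, 79.4]]
scene -22 rear u [-71.25081804 -71.09338963 -70.69007821] z 38.00548153483291
scene -15 rear u [-70.42117543 -69.98268671 -69.89502309] z 38.22886191177969
scene 15 rear u [-71.96395016 -71.74732532 -70.96171845] z 38.24168733488439
scene 22 rear u [-71.74732532 -70.75187877 -70.58018392] z 38.16122778404084
scene rib 27 [[-69.4, -5.1, 50.0], [-67.1, -1.3, 60.1], [-65.6, 1.5, 70.0]]
```

Contact force has built up and the rear edge is at u ≈ -70, which means the plate is home and resting on the floor. I'll release it.

Call:
{"method": "move_arm", "body": {"plan": [{"x": 0,"y": 0,"z": 0,"rx": 0,"ry": 0,"rz": 0},{"x": 0,"y": 0,"z": 0,"rx": 0,"ry": 0,"rz": 0},{"x": 0,"y": 0,"z": 0,"rx": 0,"ry": 0,"rz": 0},{"x": 0,"y": 0,"z": 0,"rx": 0,"ry": 0,"rz": 0}], "grip": 0.4}}

```text
time_s: 11.75
ee_pos: [528.1, 134.6, 49.6]
ee_rot: [-180.0, -20.1, -6.9]
force: [-0.2, -0.2, 0.6]
gripper_width: 36.1
gripper_force: 0.0
```

Call:
{"method": "move_arm", "body": {"plan": [{"x": 3,"y": 0,"z": -9,"rx": 0,"ry": 0,"rz": 0},{"x": -1,"y": 0,"z": -15,"rx": 0,"ry": 0,"rz": 0},{"x": -8,"y": 0,"z": -25,"rx": 0,"ry": 0,"rz": 0},{"x": -20,"y": 0,"z": -40,"rx": 0,"ry": 0,"rz": 0},{"x": -20,"y": 0,"z": -40,"rx": 0,"ry": 0,"rz": 0}]}}

```text
time_s: 12.25
ee_pos: [439.9, 144.9, 156.1]
ee_rot: [-180.0, -20.0, -6.9]
force: [0.5, 0.4, 0.4]
gripper_width: 36.8
gripper_force: 0.0
```

```bash
python3 home.py; python3 - <<'E'
import cv2,glob,os,numpy as np
t=max(glob.glob('pics/t_*.png'),key=os.path.getmtime);s=max(glob.glob('pics/s_*.png'),key=os.path.getmtime)
a=cv2.resize(cv2.imread(t)[180:310,180:300],(400,433),interpolation=2);b=cv2.resize(cv2.imread(s)[220:340,220:330],(397,433),interpolation=2)
cv2.imwrite('pics/both2.png',np.hstack([a,b]))
E
```

```text
[433.53428688 145.6581547  173.77652907] [-179.98448428  -19.99106168   -6.89637451] [0.4859207  0.36442084 0.407921  ] g local [[-137.29839141   -1.34619001  173.77652907]]
top -22 rear u [-69.16051054 -68.36219733 -67.29429886] z 38.84401675709031
top -15 rear u [-68.32341313 -68.00668839 -67.65828478] z 39.370084877745754
top 15 rear u [-67.6724355  -67.50380713 -67.37000339] z 39.02109239935511
top 22 rear u [-68.40792966 -68.30127382 -67.6724355 ] z 39.637668898846435
top rib 107 [[-63.7, -5.3, 66.3], [-42.8, -0.8, 74.5], [-23.4, 4.8, 78.3]]
scene -22 rear u [-71.14275778 -70.89437706 -69.55121885] z 38.01891124075036
scene -15 rear u [-72.69371465 -71.3881374  -71.14275778] z 38.18741725082175
scene 15 rear u [-70.08830829 -69.85399592 -69.61810949] z 38.412718640637905
scene 22 rear u [-71.14068569 -70.07816316 -69.47311643] z 38.36852593614023
scene rib 14 [[-67.5, -6.0, 68.5], [-66.0, -2.1, 72.7], [-63.9, 2.2, 74.7]]
```

View pics/both2.png

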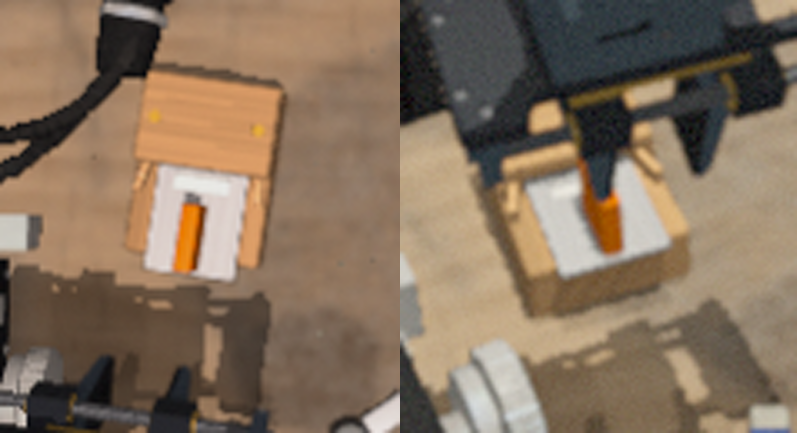

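The plate is home: its edges are at u ≈ -70, the rib is outside and the gripper is clear. Next I'll measure the hood and bar.

```bash
cat > bar.py <<'E'
from go import *
np.set_printoptions(precision=1,suppress=True)
if __name__=="__main__":
  for n in ("top","scene"):
    f=grab_frame(n);P=deproj(f,np.ones((400,640),bool))
    B=P[(P[:,0]>450)&(P[:,0]<530)&(P[:,1]>-260)&(P[:,1]<-100)&(P[:,2]>138)&(P[:,2]<156)]
    print(n,"bar n",len(B))
    if len(B)>20:
        m=np.median(B,0);vx=cv2.fitLine(B[:,:2].astype(np.float32),2,0,.01,.01).ravel();print(" med",m,"dir",np.degrees(np.arctan2(vx[1],vx[0])),"mean",B.mean(0),"ymin/max",B[:,1].min(),B[:,1].max(),"zmax",np.percentile(B[:,2],95))
        c=cv2.minAreaRect(B[:,:2].astype(np.float32));print(" rect",c)
    H=P[(P[:,0]>440)&(P[:,0]<700)&(P[:,1]>-320)&(P[:,1]<-60)&(abs(P[:,2]-99.5)<3)]
    for yaw in (-4,-5,-6):
        t=np.radians(yaw);u=H[:,:2]@[np.cos(t),np.sin(t)];v=H[:,:2]@[-np.sin(t),np.cos(t)]
        lo,hi=np.percentile(u,[.5,99.5]);a,b=np.percentile(v,[.5,99.5]);print(yaw,"u",lo,hi,"v",a,b,"centre",(np.array([(lo+hi)/2*np.cos(t)-(a+b)/2*np.sin(t),(lo+hi)/2*np.sin(t)+(a+b)/2*np.cos(t)])))
E
python3 bar.py; python3 -c "
from go import *
print(state()['qpos'])
a=plan(450,0,270,40,-10,45); plan(478,-172,240,85,0,45,*a)"
```

```text
top bar n 292
 med [ 487.8 -175.   146.5] dir 86.16725 mean [ 487.5 -176.   146.4] ymin/max -226.3972247114613 -126.63985960587797 zmax 149.89852937888156
 rect ((487.1019592285156, -176.39817810058594), (99.91938781738281, 12.278533935546875), 86.2652587890625)
-4 u 482.13189256242674 686.623748003177 v -239.23298899072694 -48.506894739567926 centre [ 572.9 -184.3]
-5 u 484.5046181505571 688.7667694806809 v -228.87328743853763 -38.68200527986895 centre [ 572.7 -184.4]
-6 u 486.271535146778 690.9830365045973 v -218.6440323095234 -28.482024750839408 centre [ 572.5 -184.4]
scene bar n 251
 med [ 481.8 -174.2  144.5] dir 83.78004 mean [ 481.9 -175.1  144.1] ymin/max -227.6143116162584 -125.31767703528016 zmax 147.68038146809027
 rect ((482.8993225097656, -176.48916625976562), (102.5445327758789, 11.415103912353516), 84.46814727783203)
-4 u 477.9228077259139 683.3282743182433 v -241.1279987722849 -48.857430711951196 centre [ 569.1 -185.1]
-5 u 480.67989328082984 685.8955152758435 v -231.06705340292174 -39.35760841231568 centre [ 569.3 -185.5]
-6 u 482.9391493565703 688.3654356519507 v -2
[... 335 characters left out ...]
"x":0.6,"y":20.5,"z":-13.6,"rx":0.03,"ry":-0.024,"rz":-0.113},{"x":-2.0,"y":20.1,"z":-14.2,"rx":0.03,"ry":-0.024,"rz":-0.113},{"x":-4.6,"y":19.2,"z":-14.7,"rx":0.031,"ry":-0.024,"rz":-0.112},{"x":-7.1,"y":18.2,"z":-15.1,"rx":0.03,"ry":-0.024,"rz":-0.113}]
7
[{"x":-13.7,"y":21.4,"z":2.0,"rx":0.01,"ry":-0.024,"rz":-0.112},{"x":-16.0,"y":19.7,"z":2.1,"rx":0.01,"ry":-0.024,"rz":-0.112},{"x":-18.1,"y":17.9,"z":2.4,"rx":0.01,"ry":-0.024,"rz":-0.112},{"x":-19.9,"y":15.7,"z":2.6,"rx":0.01,"ry":-0.023,"rz":-0.112},{"x":-21.4,"y":13.5,"z":3.0,"rx":0.01,"ry":-0.024,"rz":-0.112},{"x":-22.8,"y":11.0,"z":3.4,"rx":0.009,"ry":-0.023,"rz":-0.112},{"x":-23.7,"y":8.4,"z":3.8,"rx":0.01,"ry":-0.024,"rz":-0.111}]
```

Call:
{"method": "move_arm", "body": {"plan": [{"x": 8,"y": 20,"z": -11,"rx": 0.03,"ry": -0.024,"rz": -0.113},{"x": 6,"y": 21,"z": -12,"rx": 0.03,"ry": -0.024,"rz": -0.113},{"x": 3,"y": 21,"z": -13,"rx": 0.03,"ry": -0.024,"rz": -0.113},{"x": 1,"y": 20,"z": -14,"rx": 0.03,"ry": -0.024,"rz": -0.113},{"x": -2,"y": 20,"z": -14,"rx": 0.03,"ry": -0.024,"rz": -0.113},{"x": -5,"y": 19,"z": -15,"rx": 0.031,"ry": -0.024,"rz": -0.112},{"x": -7,"y": 18,"z": -15,"rx": 0.03,"ry": -0.024,"rz": -0.113}], "grip": 0.5}}

```text
time_s: 13.15
ee_pos: [442.2, 13.3, 239.6]
ee_rot: [179.7, -10.4, 35.4]
force: [1.0, -0.2, 0.7]
gripper_width: 45.7
gripper_force: 0.0
```

Call:
{"method": "move_arm", "body": {"plan": [{"x": -14,"y": 21,"z": 2,"rx": 0.01,"ry": -0.024,"rz": -0.112},{"x": -16,"y": 20,"z": 2,"rx": 0.01,"ry": -0.024,"rz": -0.112},{"x": -18,"y": 18,"z": 2,"rx": 0.01,"ry": -0.024,"rz": -0.112},{"x": -20,"y": 16,"z": 3,"rx": 0.01,"ry": -0.023,"rz": -0.112},{"x": -21,"y": 14,"z": 3,"rx": 0.01,"ry": -0.024,"rz": -0.112},{"x": -23,"y": 11,"z": 3,"rx": 0.009,"ry": -0.023,"rz": -0.112},{"x": -24,"y": 8,"z": 4,"rx": 0.01,"ry": -0.024,"rz": -0.111},{"x": 0,"y": 0,"z": 0,"rx": 0,"ry": 0,"rz": 0},{"x": 0,"y": 0,"z": 0,"rx": 0,"ry": 0,"rz": 0}]}}

```text
time_s: 14.05
ee_pos: [453.1, -161.4, 209.0]
ee_rot: [179.5, -0.2, 80.0]
force: [1.3, -0.1, -0.2]
gripper_width: 45.5
gripper_force: 0.0
```

```bash
python3 -c "
from go import *
g,s=gp();print(g,s['ee_rot'],s['qpos'],s['time_s'])
a=plan(486.2,-177.5,200,85,0,30)
plan(486.2,-177.5,141,85,0,20,*a)"
```

```text
[ 452.89563672 -161.44329303  227.74988552] [ 1.79546696e+02 -1.58086702e-01  7.99738594e+01] [-21.15001564   9.80759605 102.08221935   0.26218345  67.69610347
 -11.22187691] 14.05
2
[{"x":-5.1,"y":17.6,"z":14.0,"rx":0.004,"ry":-0.001,"rz":-0.044},{"x":-5.8,"y":17.4,"z":13.9,"rx":0.004,"ry":-0.001,"rz":-0.044}]
3
[{"x":0.0,"y":0.0,"z":19.7,"rx":0.0,"ry":0.0,"rz":0.0},{"x":0.0,"y":0.0,"z":19.7,"rx":0.0,"ry":0.0,"rz":0.0},{"x":0.0,"y":0.0,"z":19.6,"rx":0.0,"ry":0.0,"rz":0.0}]
```

Call:
{"method": "move_arm", "body": {"plan": [{"x": -5,"y": 17.6,"z": 14,"rx": 0.004,"ry": -0.001,"rz": -0.044},{"x": -6,"y": 17.4,"z": 14,"rx": 0.004,"ry": -0.001,"rz": -0.044},{"x": 0,"y": 0,"z": 0,"rx": 0,"ry": 0,"rz": 0},{"x": 0,"y": 0,"z": 10,"rx": 0,"ry": 0,"rz": 0},{"x": 0,"y": 0,"z": 0,"rx": 0,"ry": 0,"rz": 0}]}}

```text
time_s: 14.55
ee_pos: [484.9, -176.4, 171.5]
ee_rot: [-180.0, 0.0, 85.2]
force: [0.9, 0.8, -0.7]
gripper_width: 45.6
gripper_force: 0.0
```

```bash
python3 -c "
from go import *
g,s=gp();print(g,s['ee_rot'])
f=grab_frame('scene');c=f['img'][130:240,330:480,::-1];cv2.imwrite('pics/s5.png',cv2.resize(c,None,fx=4,fy=4,interpolation=2))
plan(486.2,-177.5,141,85,0,18)"
```

```text
[ 484.90210831 -176.38259073  190.25873891] [-1.79976469e+02  8.67507767e-03  8.51698416e+01]
3
[{"x":-0.3,"y":0.3,"z":16.6,"rx":0.0,"ry":0.0,"rz":0.001},{"x":-0.2,"y":0.4,"z":16.7,"rx":0.0,"ry":0.0,"rz":0.001},{"x":-0.3,"y":0.3,"z":16.6,"rx":0.001,"ry":0.001,"rz":0.001}]
```

View pics/s5.png

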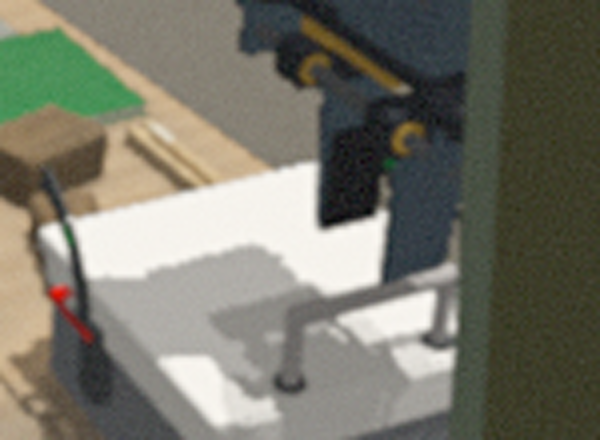

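The fingers stand before and behind the bar, which runs in the crop from (290,320) to (450,280). I'll go down and pinch it gently.

Call:
{"method": "move_arm", "body": {"plan": [{"x": -0.3,"y": 0.3,"z": 17,"rx": 0,"ry": 0,"rz": 0.001},{"x": -0.3,"y": 0.3,"z": 17,"rx": 0,"ry": 0,"rz": 0.001},{"x": -0.3,"y": 0.3,"z": 15,"rx": 0,"ry": 0,"rz": 0.001},{"x": 0,"y": 0,"z": 0,"rx": 0,"ry": 0,"rz": 0},{"x": 0,"y": 0,"z": 0,"rx": 0,"ry": 0,"rz": 0}]}}

```text
time_s: 15.1
ee_pos: [487.2, -178.3, 124.2]
ee_rot: [179.8, 0.1, 85.0]
force: [-0.1, -0.2, 0.3]
gripper_width: 45.7
gripper_force: 0.0
```

Call:
{"method": "move_arm", "body": {"plan": [{"x": 0,"y": 0,"z": 0,"rx": 0,"ry": 0,"rz": 0},{"x": 0,"y": 0,"z": 0,"rx": 0,"ry": 0,"rz": 0},{"x": 0,"y": 0,"z": 0,"rx": 0,"ry": 0,"rz": 0},{"x": 0,"y": 0,"z": 0,"rx": 0,"ry": 0,"rz": 0},{"x": 0,"y": 0,"z": 0,"rx": 0,"ry": 0,"rz": 0},{"x": 0,"y": 0,"z": 0,"rx": 0,"ry": 0,"rz": 0},{"x": 0,"y": 0,"z": 0,"rx": 0,"ry": 0,"rz": 0}], "grip": 0, "squeeze": 25}}

```text
time_s: 15.8
ee_pos: [485.6, -178.3, 123.6]
ee_rot: [-179.9, 0.1, 85.0]
force: [-4.6, 1.0, 5.7]
gripper_width: 11.5
gripper_force: 25.0
```

```bash
cat > arc.py <<'E'
from go import *
import sys
t=np.radians(-5.0);X=np.array([np.cos(t),np.sin(t),0]);Z=np.array([0,0,1.])
def bar(th,h0): return h0+X*(-185*np.cos(th)+62*np.sin(th))+Z*(185*np.sin(th)+62*np.cos(th))
# rows from th0 to th1 with tool pointing down, along tool y (fwd) and z (down)
def arc(th0,th1,n):
    z=np.zeros(3);out=[]
    for a,b in zip(np.linspace(th0,th1,n+1)[:-1],np.linspace(th0,th1,n+1)[1:]):
        d=bar(b,z)-bar(a,z);out.append({"x":0,"y":round(float(d@X),1),"z":round(float(-d[2]),1),"rx":0,"ry":0,"rz":0})
    import json
    for i in range(0,n,10): print(json.dumps(out[i:i+10]).replace(" ",""))
E
python3 -c "
from arc import *
g,s=gp();print(g,s['ee_rot'],s['force'],s['gripper_width'],'tool y',Ro.from_euler('xyz',s['ee_rot'],degrees=True).apply([0,1,0]))
arc(0,0.5,20);arc(0.5,0.92,20)"
```

```text
[ 485.6299666  -178.26535383  142.38781749] [-1.79941883e+02  6.52238552e-02  8.50315019e+01] [-4.5639161   1.03190288  5.67476696] 11.454083078832053 tool y [ 0.99624185 -0.08660912 -0.00101434]
[{"x":0,"y":1.6,"z":-4.6,"rx":0,"ry":0,"rz":0},{"x":0,"y":1.7,"z":-4.6,"rx":0,"ry":0,"rz":0},{"x":0,"y":1.8,"z":-4.5,"rx":0,"ry":0,"rz":0},{"x":0,"y":1.9,"z":-4.5,"rx":0,"ry":0,"rz":0},{"x":0,"y":2.1,"z":-4.4,"rx":0,"ry":0,"rz":0},{"x":0,"y":2.2,"z":-4.4,"rx":0,"ry":0,"rz":0},{"x":0,"y":2.3,"z":-4.3,"rx":0,"ry":0,"rz":0},{"x":0,"y":2.4,"z":-4.3,"rx":0,"ry":0,"rz":0},{"x":0,"y":2.5,"z":-4.2,"rx":0,"ry":0,"rz":0},{"x":0,"y":2.6,"z":-4.1,"rx":0,"ry":0,"rz":0}]
[{"x":0,"y":2.7,"z":-4.1,"rx":0,"ry":0,"rz":0},{"x":0,"y":2.8,"z":-4.0,"rx":0,"ry":0,"rz":0},{"x":0,"y":2.9,"z":-3.9,"rx":0,"ry":0,"rz":0},{"x":0,"y":3.0,"z":-3.9,"rx":0,"ry":0,"rz":0},{"x":0,"y":3.1,"z":-3.8,"rx":0,"ry":0,"rz":0},{"x":0,"y":3.2,"z":-3.7,"rx":0,"ry":0,"rz":0},{"x":0,"y":3.3,"z":-3.6,"rx":0,"ry":0,"rz":0},{"x":0,"y":3.4,"z":-3.5,"rx":0,"ry":0,"rz":0},{"x":0,"y":3.5,"z":-3.4,"rx":0,"ry":0,"rz":0},{"x":0,"y":3.5,"z":-3.4,"rx
[... 243 characters left out ...]
"rz":0},{"x":0,"y":3.3,"z":-2.4,"rx":0,"ry":0,"rz":0},{"x":0,"y":3.4,"z":-2.4,"rx":0,"ry":0,"rz":0},{"x":0,"y":3.4,"z":-2.3,"rx":0,"ry":0,"rz":0},{"x":0,"y":3.5,"z":-2.2,"rx":0,"ry":0,"rz":0},{"x":0,"y":3.5,"z":-2.1,"rx":0,"ry":0,"rz":0}]
[{"x":0,"y":3.5,"z":-2.1,"rx":0,"ry":0,"rz":0},{"x":0,"y":3.6,"z":-2.0,"rx":0,"ry":0,"rz":0},{"x":0,"y":3.6,"z":-1.9,"rx":0,"ry":0,"rz":0},{"x":0,"y":3.7,"z":-1.8,"rx":0,"ry":0,"rz":0},{"x":0,"y":3.7,"z":-1.8,"rx":0,"ry":0,"rz":0},{"x":0,"y":3.7,"z":-1.7,"rx":0,"ry":0,"rz":0},{"x":0,"y":3.8,"z":-1.6,"rx":0,"ry":0,"rz":0},{"x":0,"y":3.8,"z":-1.5,"rx":0,"ry":0,"rz":0},{"x":0,"y":3.8,"z":-1.4,"rx":0,"ry":0,"rz":0},{"x":0,"y":3.9,"z":-1.4,"rx":0,"ry":0,"rz":0}]
```

Call:
{"method": "move_arm", "body": {"plan": [{"x": 0,"y": 1.6,"z": -4.6,"rx": 0,"ry": 0,"rz": 0},{"x": 0,"y": 1.7,"z": -4.6,"rx": 0,"ry": 0,"rz": 0},{"x": 0,"y": 1.8,"z": -4.5,"rx": 0,"ry": 0,"rz": 0},{"x": 0,"y": 1.9,"z": -4.5,"rx": 0,"ry": 0,"rz": 0},{"x": 0,"y": 2.1,"z": -4.4,"rx": 0,"ry": 0,"rz": 0},{"x": 0,"y": 2.2,"z": -4.4,"rx": 0,"ry": 0,"rz": 0},{"x": 0,"y": 2.3,"z": -4.3,"rx": 0,"ry": 0,"rz": 0},{"x": 0,"y": 2.4,"z": -4.3,"rx": 0,"ry": 0,"rz": 0},{"x": 0,"y": 2.5,"z": -4.2,"rx": 0,"ry": 0,"rz": 0},{"x": 0,"y": 2.6,"z": -4.1,"rx": 0,"ry": 0,"rz": 0}]}}

```text
time_s: 16.8
ee_pos: [505.2, -180.0, 166.7]
ee_rot: [-179.7, 0.1, 85.0]
force: [-8.8, -1.8, -0.7]
gripper_width: 11.5
gripper_force: 25.0
```

```bash
cat > th.py <<'E'
from arc import *
g,s=gp();h=np.array([670.0,-194.4,80.]);d=g-h
print(s['time_s'],g,s['force'],s['gripper_width'],s['gripper_force'])
r=np.hypot(d@X,d[2]);th=np.arctan2(d[2],-(d@X))-np.arctan2(62,185);print("r %.1f (195.1) theta %.3f"%(r,th))
E
python3 th.py
```

```text
16.8 [ 505.30805144 -180.03113918  185.47984493] [-8.84105503 -1.79278936 -0.73815786] 11.484111228856598 25.000407993793488
r 196.1 (195.1) theta 0.245
```

Call:
{"method": "move_arm", "body": {"plan": [{"x": 0,"y": 2,"z": -4.1,"rx": 0,"ry": 0,"rz": 0},{"x": 0,"y": 2.3,"z": -4,"rx": 0,"ry": 0,"rz": 0},{"x": 0,"y": 2.9,"z": -3.9,"rx": 0,"ry": 0,"rz": 0},{"x": 0,"y": 3,"z": -3.9,"rx": 0,"ry": 0,"rz": 0},{"x": 0,"y": 3.1,"z": -3.8,"rx": 0,"ry": 0,"rz": 0},{"x": 0,"y": 3.2,"z": -3.7,"rx": 0,"ry": 0,"rz": 0},{"x": 0,"y": 3.3,"z": -3.6,"rx": 0,"ry": 0,"rz": 0},{"x": 0,"y": 3.4,"z": -3.5,"rx": 0,"ry": 0,"rz": 0},{"x": 0,"y": 3.5,"z": -3.4,"rx": 0,"ry": 0,"rz": 0},{"x": 0,"y": 3.5,"z": -3.4,"rx": 0,"ry": 0,"rz": 0}]}}

```text
time_s: 17.8
ee_pos: [535.2, -182.8, 205.1]
ee_rot: [-179.7, 0.1, 85.0]
force: [-11.1, -0.2, 3.2]
gripper_width: 11.4
gripper_force: 25.0
```

```bash
python3 th.py; python3 -c "
from arc import *
arc(.5,.74,10);arc(.74,.92,8)"
```

```text
17.8 [ 535.27976129 -182.77691734  223.85624887] [-11.08544723  -0.20400238   3.22636621] 11.362508065843459 25.00105619430542
r 197.4 (195.1) theta 0.493
[{"x":0,"y":3.5,"z":-3.1,"rx":0,"ry":0,"rz":0},{"x":0,"y":3.5,"z":-3.1,"rx":0,"ry":0,"rz":0},{"x":0,"y":3.6,"z":-3.0,"rx":0,"ry":0,"rz":0},{"x":0,"y":3.7,"z":-2.9,"rx":0,"ry":0,"rz":0},{"x":0,"y":3.8,"z":-2.8,"rx":0,"ry":0,"rz":0},{"x":0,"y":3.8,"z":-2.7,"rx":0,"ry":0,"rz":0},{"x":0,"y":3.9,"z":-2.6,"rx":0,"ry":0,"rz":0},{"x":0,"y":3.9,"z":-2.5,"rx":0,"ry":0,"rz":0},{"x":0,"y":4.0,"z":-2.4,"rx":0,"ry":0,"rz":0},{"x":0,"y":4.1,"z":-2.3,"rx":0,"ry":0,"rz":0}]
[{"x":0,"y":3.9,"z":-2.1,"rx":0,"ry":0,"rz":0},{"x":0,"y":3.9,"z":-2.0,"rx":0,"ry":0,"rz":0},{"x":0,"y":4.0,"z":-1.9,"rx":0,"ry":0,"rz":0},{"x":0,"y":4.0,"z":-1.8,"rx":0,"ry":0,"rz":0},{"x":0,"y":4.0,"z":-1.7,"rx":0,"ry":0,"rz":0},{"x":0,"y":4.1,"z":-1.6,"rx":0,"ry":0,"rz":0},{"x":0,"y":4.1,"z":-1.6,"rx":0,"ry":0,"rz":0},{"x":0,"y":4.1,"z":-1.5,"rx":0,"ry":0,"rz":0}]
```

Call:
{"method": "move_arm", "body": {"plan": [{"x": 0,"y": 2.5,"z": -3.8,"rx": 0,"ry": 0,"rz": 0},{"x": 0,"y": 3.5,"z": -3.1,"rx": 0,"ry": 0,"rz": 0},{"x": 0,"y": 3.6,"z": -3,"rx": 0,"ry": 0,"rz": 0},{"x": 0,"y": 3.7,"z": -2.9,"rx": 0,"ry": 0,"rz": 0},{"x": 0,"y": 3.8,"z": -2.8,"rx": 0,"ry": 0,"rz": 0},{"x": 0,"y": 3.8,"z": -2.7,"rx": 0,"ry": 0,"rz": 0},{"x": 0,"y": 3.9,"z": -2.6,"rx": 0,"ry": 0,"rz": 0},{"x": 0,"y": 3.9,"z": -2.5,"rx": 0,"ry": 0,"rz": 0},{"x": 0,"y": 4,"z": -2.4,"rx": 0,"ry": 0,"rz": 0},{"x": 0,"y": 4,"z": -2.3,"rx": 0,"ry": 0,"rz": 0}]}}

```text
time_s: 18.8
ee_pos: [573.6, -186.3, 234.8]
ee_rot: [180.0, 0.1, 85.0]
force: [-7.1, -1.1, 7.8]
gripper_width: 11.0
gripper_force: 25.0
```

```bash
cat > look.py <<'E'
from h import *
import sys
np.set_printoptions(precision=1,suppress=True)
fs={}
for n in ("scene","top"):
    f=grab_frame(n);fs[n]=f;save(f,"k"+sys.argv[1]+n+".png")
    I=f["img"].astype(int);P=deproj(f,np.ones((400,640),bool))
    # hood face slope: white points over the scanner
    v,u=np.nonzero(f["z_map"]>0);c=I[v,u];t=np.radians(-5)
    L=P-[670.3,-194,80];a=L@[np.cos(t),np.sin(t),0];b=L@[-np.sin(t),np.cos(t),0]
    k=(c.min(1)>110)&(c.max(1)-c.min(1)<25)&(a<0)&(a>-220)&(abs(b)<94)&(L[:,2]>5)
    A=np.c_[a[k],L[k,2]]
    if k.sum()>100:
        # face plane: z cos - ... offset 20mm along normal (sin,cos)
        best=max(np.arange(0,1.36,.005),key=lambda th:(abs(A@[np.sin(th),np.cos(th)]-20)<2.5).sum())
        s=abs(A@[np.sin(best),np.cos(best)]-20)<4
        from scipy.optimize import least_squares
        th,o=least_squares(lambda q:A[s]@[np.sin(q[0]),np.cos(q[0])]-q[1],[best,20],loss="soft_l1").x
        print(n,"face pts",s.sum(),"grid",best,"fit theta %.3f off %.1f"%(th,o))
E
python3 th.py;python3 look.py a
```

```text
18.8 [ 573.59234646 -186.24031761  253.64437846] [-7.10407949 -1.12794235  7.75936343] 10.99826651663115 24.999217092990875
r 198.8 (195.1) theta 0.739
scene face pts 239 grid 0.66 fit theta 0.670 off 18.0
top face pts 1783 grid 0.735 fit theta 0.735 off 20.3
```

```bash
python3 - <<'E'
import numpy as np,cv2
from scipy.optimize import least_squares
g=np.array([[485.63,-178.27,142.39],[505.3,-180.03,185.48],[535.28,-182.78,223.86],[573.59,-186.24,253.64]])
t=np.radians(-5);u=g[:,:2]@[np.cos(t),np.sin(t)];h=np.array([670.,-194.4])@[np.cos(t),np.sin(t)]
r=least_squares(lambda q:np.hypot(u-h-q[0],g[:,2]-q[1])-q[2],[0,80,195]);print(r.x,r.fun)
from h import *
s=cv2.imread('pics/kascene.png')[110:240,320:480];b=cv2.imread('pics/katop.png')[150:300,320:460]
cv2.imwrite('pics/both3.png',np.hstack([cv2.resize(s,(443,360),interpolation=2),cv2.resize(b,(336,360),interpolation=2)]))
f=grab_frame('scene');q=grab_frame('top')
for n in('hood_bar','hood_hinge'):
  a=landmark_of('scene',n);b=landmark_of('top',n);print(n,a[:1],b[:1],tri(f,a[0]['point'],q,b[0]['point']) if a and b else '')
E
```

```text
[  6.54616102  81.02348623 201.1856787 ] [ 0.02124606 -0.06109519  0.06029586 -0.02044672]
hood_bar [{'point': [405.0, 138.1], 'p': 0.72}] [{'point': [402.0, 225.2], 'p': 0.69}] (array([ 579.9133402 , -190.66531409,  241.96922559]), np.float64(7.64183455203564))
hood_hinge [{'point': [377.0, 187.0], 'p': 0.94}] [{'point': [393.6, 182.2], 'p': 0.9}] (array([ 681.06103895, -204.88053135,   65.12620732]), np.float64(4.517000857256392))
```

View pics/both3.png

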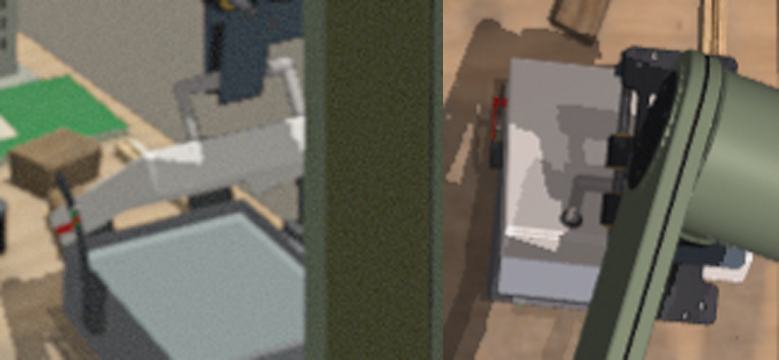

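The bar is firmly pinched, at about (230,90) in the left panel. The red pointer at (65,225) is near the green band, which agrees with θ ≈ 0.735. I'll carry on past the balance point.

Call:
{"method": "move_arm", "body": {"plan": [{"x": 0,"y": 3.9,"z": -2.1,"rx": 0,"ry": 0,"rz": 0},{"x": 0,"y": 3.9,"z": -2,"rx": 0,"ry": 0,"rz": 0},{"x": 0,"y": 4,"z": -1.9,"rx": 0,"ry": 0,"rz": 0},{"x": 0,"y": 4,"z": -1.8,"rx": 0,"ry": 0,"rz": 0},{"x": 0,"y": 4,"z": -1.7,"rx": 0,"ry": 0,"rz": 0},{"x": 0,"y": 4.1,"z": -1.6,"rx": 0,"ry": 0,"rz": 0},{"x": 0,"y": 4.1,"z": -1.6,"rx": 0,"ry": 0,"rz": 0},{"x": 0,"y": 4.1,"z": -1.5,"rx": 0,"ry": 0,"rz": 0},{"x": 0,"y": 0,"z": 0,"rx": 0,"ry": 0,"rz": 0},{"x": 0,"y": 0,"z": 0,"rx": 0,"ry": 0,"rz": 0}]}}

```text
time_s: 20.2
ee_pos: [607.8, -189.4, 249.1]
ee_rot: [179.6, 0.2, 85.0]
force: [-2.6, -2.1, 5.3]
gripper_width: 11.5
gripper_force: 25.0
```

```bash
python3 th.py;python3 look.py b; python3 - <<'E'
from h import *
from scipy.spatial.transform import Rotation
# pointer pixels red near the quadrant
for n in('scene','top'):
  for k in 'ab':
    I=cv2.imread(f'pics/k{k}{n}.png').astype(int)
    m=(I[:,:,2]>130)&(I[:,:,1]<70)&(I[:,:,0]<70);m[:, :325]=0;m[:,365:]=0;v,u=np.nonzero(m);print(n,k,len(u),u.mean(),v.mean())
E
python3 -c "
from arc import *
arc(.92,.77,8)"
```

```text
20.2 [ 607.69967696 -189.36468973  267.86532927] [-2.59026902 -2.11369993  5.34442171] 11.469959502926834 24.999546110630035
r 198.0 (195.1) theta 0.926
scene face pts 707 grid 0.805 fit theta 0.835 off 15.2
top face pts 1243 grid 0.92 fit theta 0.918 off 20.8
scene a 53 341.35849056603774 342.37735849056605
scene b 56 340.875 320.89285714285717
top a 77 351.12987012987014 101.54545454545455
top b 80 350.7625 105.2875
[{"x":0,"y":-3.5,"z":1.2,"rx":0,"ry":0,"rz":0},{"x":0,"y":-3.4,"z":1.3,"rx":0,"ry":0,"rz":0},{"x":0,"y":-3.4,"z":1.3,"rx":0,"ry":0,"rz":0},{"x":0,"y":-3.4,"z":1.4,"rx":0,"ry":0,"rz":0},{"x":0,"y":-3.4,"z":1.5,"rx":0,"ry":0,"rz":0},{"x":0,"y":-3.3,"z":1.5,"rx":0,"ry":0,"rz":0},{"x":0,"y":-3.3,"z":1.6,"rx":0,"ry":0,"rz":0},{"x":0,"y":-3.3,"z":1.7,"rx":0,"ry":0,"rz":0}]
```

θ ≈ 0.92, past balance. Now I'll bring the hood back to about 0.765.

Call:
{"method": "move_arm", "body": {"plan": [{"x": 0,"y": -3.5,"z": 1.2,"rx": 0,"ry": 0,"rz": 0},{"x": 0,"y": -3.4,"z": 1.3,"rx": 0,"ry": 0,"rz": 0},{"x": 0,"y": -3.4,"z": 1.3,"rx": 0,"ry": 0,"rz": 0},{"x": 0,"y": -3.4,"z": 1.4,"rx": 0,"ry": 0,"rz": 0},{"x": 0,"y": -3.4,"z": 1.5,"rx": 0,"ry": 0,"rz": 0},{"x": 0,"y": -3.3,"z": 1.5,"rx": 0,"ry": 0,"rz": 0},{"x": 0,"y": -3.3,"z": 1.6,"rx": 0,"ry": 0,"rz": 0},{"x": 0,"y": -3.3,"z": 1.7,"rx": 0,"ry": 0,"rz": 0},{"x": 0,"y": 0,"z": 0,"rx": 0,"ry": 0,"rz": 0},{"x": 0,"y": 0,"z": 0,"rx": 0,"ry": 0,"rz": 0}]}}

```text
time_s: 21.3
ee_pos: [579.9, -186.8, 236.5]
ee_rot: [179.8, 0.1, 85.0]
force: [-2.6, -3.3, 5.3]
gripper_width: 11.2
gripper_force: 25.0
```

```bash
python3 th.py;python3 look.py c; python3 - <<'E'
from h import *
s=cv2.imread('pics/kcscene.png')[165:230,325:400];cv2.imwrite('pics/p1.png',cv2.resize(s,None,fx=8,fy=8,interpolation=cv2.INTER_CUBIC))
E
```

```text
21.3 [ 579.82202893 -186.76998259  255.25806564] [-2.58618912 -3.25283374  5.30544409] 11.225964939872494 24.992486536502838
r 197.2 (195.1) theta 0.771
scene face pts 251 grid 0.61 fit theta 0.640 off 15.0
top face pts 1678 grid 0.77 fit theta 0.765 off 20.4
```

View pics/p1.png

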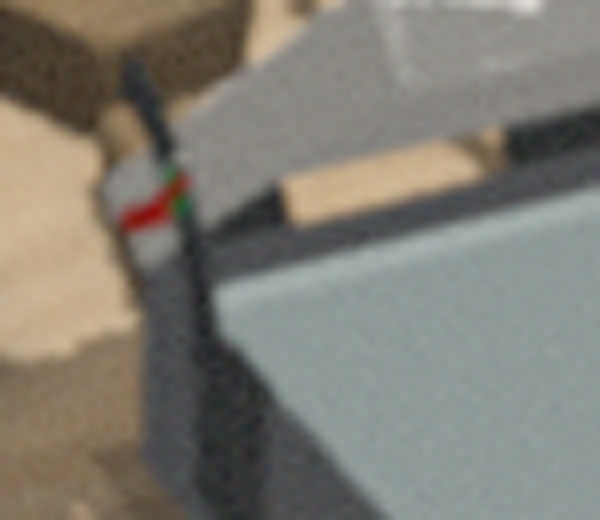

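The red pointer at (175,190) lies in the middle of the green band, with green visible above and below it. That agrees with θ ≈ 0.77. I'll hold still briefly and hand in.

Call:
{"method": "move_arm", "body": {"plan": [{"x": 0,"y": 0,"z": 0,"rx": 0,"ry": 0,"rz": 0},{"x": 0,"y": 0,"z": 0,"rx": 0,"ry": 0,"rz": 0},{"x": 0,"y": 0,"z": 0,"rx": 0,"ry": 0,"rz": 0},{"x": 0,"y": 0,"z": 0,"rx": 0,"ry": 0,"rz": 0},{"x": 0,"y": 0,"z": 0,"rx": 0,"ry": 0,"rz": 0}]}}

```text
time_s: 21.9
ee_pos: [580.0, -186.8, 236.5]
ee_rot: [179.8, 0.1, 85.0]
force: [-3.4, -2.7, 6.2]
gripper_width: 11.5
gripper_force: 25.0
```

```bash
python3 th.py; python3 -c "
from h import *
print(job_done())"
```

```text
21.9 [ 579.9062089  -186.80114656  255.26998528] [-3.39408455 -2.67764668  6.24507142] 11.450509525791013 24.99238818883896
r 197.2 (195.1) theta 0.771
the job is handed in; nothing more can be done
None
```

I handed the job in at about 22 s: the plate is fully home in the holder and released, and after going to about 0.92 rad the hood is gripped and still at about 0.77 rad, pointer in the green band, vials left alone.

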